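# Turn the trivet over and set the steamer basket on it

### The arm

A 6-joint arm with a two-finger parallel gripper is mounted at the origin on the work surface. World frame = base frame: x ahead of the robot, y to its left, z up, the work surface at z = 0. Lengths are in m, angles in degrees, forces in N, time in s.
With the tool pointing down it reaches from about 0.375 to 0.975 m from the base axis. Payload 3.8 kg.
Tool frame: the origin (TCP) lies at the centre of the arm's flange, where the gripper is bolted on; the fingertips stand 166 mm ahead of it and the grasp point (between the pads) lies 147 mm ahead of it; z points along the fingers, y is the line along which they close (so a half turn about z gives the same grasp; the last joint's range is limited). The gripper opens to 88 mm and grips with 3 to 60 N. Pads are 18 mm wide; open, the fingers measure 123 mm over their backs; the gripper's body (75 mm by 187 mm) begins 45 mm behind the grasp point.
Start: joints at [73.574, 15.12, 91.902, -0, 72.978, -2.114], TCP at [0.167, 0.654, 0.405] pointing down, gripper open.
Joint ranges: [-150.88, 150.88], [-54.13, 125.18], [17.81, 147.31], [-75.09, 255.09], [0, 152.58], [-146.25, 146.25]. Speed limits (degrees/s): [147.25, 147.25, 180, 180, 180, 180].

### API

Orientations are given as a 3x3 rotation matrix whose columns are the frame's x, y, z axes.
In Python, from station import manip gives the robot as it stands.
- The arm moves only by the tool move_arm, never from a script. Its argument "commands" is a list of rows, each an object of numbers: "x", "y", "z": the shift along the tool's x, y, z in mm; "rx", "ry", "rz": the turn, a rotation vector about the tool's x, y, z in degrees; "grip": the finger opening in mm, from 0 to 88.1. A call has 1 to 10 rows; each row shifts and turns the commanded pose from where the row before left it, along the tool's axes as they then stand; what a row does not reach is not made up. A row lasts 1/10 s, in which the tool goes at most 50 mm and 8.59 degrees, less where a joint would pass 70% of its speed; a pose out of reach is approached as far as the arm can. A call with a gripper value outside its range is refused whole. The fingers move at their own pace and stop on an object; the grip force is fixed at half the most. Time passes only in rows, so rows that do not move let the fingers close. It gives the time, the measured TCP pose, the force, the opening and the grip force at its end, in the units of the state.
- manip.get_obs(): the state, without advancing time (a new reading comes with each control period).
- manip.grab_frame(name): name is "side" or "top"; returns a dict with "image" (384x512x3 uint8, red, green, blue), "range_z" (384x512 float32, m along the optical axis (not along the pixel's ray), 0 where there is no reading), "fx", "fy", "cx", "cy" (pixels), "R" (3x3) and "t" (3): a world point X has camera coordinates R X + t. Camera axes: x right, y down, z forward; pixel columns grow to the right and rows downward; lengths in m; the calibration is good to about 2 mm. A picture is of the moment at which its call begins.
- manip.sign_off(): hands the job in; it is judged then, once.
Trained networks look in a picture, given as the dict that the camera call returned (one of the last four; its "shot" number tells which), for a name from the list of things; names that differ only in an ending like _2 or _b are one class to them, and where a whole thing is asked for, a point or a joint stands for the part that bears it (a point fixed in the world has none). Each returns a list of dicts, best first, with "score" (0 to 1); they miss things now and then, are a little off and sometimes report something else, mostly with a low value. They report only what shows in the picture. A call takes as long as a camera call. They do not tell look-alikes from the thing itself.
- manip.find_in(picture, name): "point" ([x, y, z] in m, in world coordinates, good to about 4 mm: the middle of the surface that is visible of it).
The state is a dict: "time": time; "q": joint angles; "dq": joint speeds; "tau": joint torques, N m; "eef_pos": TCP position; "tcp_rot": TCP orientation; "force": force on the tool from outside, world axes, zero at the start; "wrist_torque": the same for the moment, N m; "width": finger opening in m; "grip_force": force on a finger pad.
Only numpy, scipy, OpenCV 4.12 (cv2) and the standard library are available. Lean on these libraries where they do the work, as an engineer would, in place of code of your own. Each camera call takes 0.05 s, during which the arm holds its last target. There are 200 camera calls.

### The job

The silicone trivet is lying wrong side up. Push it against the granite upstand, tip it up on its edge there, turn it over and let it down gently so that it lies flat on the ledge with its red ribs up; then set the steamer basket upright on the middle of it and let go. Leave the other things where they stand.

Things in the scene. Friction and masses are not known exactly. Their poses are not given: they have to be found in the camera images.
- trivet: Hard, grippy silicone trivet, 140 x 140 mm, 20 mm thick, about 0.26 kg: a red slab 10 mm thick with round corners, smooth on one face (pale grey square and disc), ribbed on the other. Origin at the centre of its thickness; x, y along its sides, +z out of the smooth grey face. It starts grey face up (z up); right way round is z down. Too wide to grip flat; its edge can be pinched once it stands up.
- trivet_ribs (a point): Middle of the trivet's ribbed face: five red ribs along y, each 10 x 112 mm, 10 mm high (z 0 to -10), set in 14 mm from the slab's edges. Lying on them at the start, the slab's edge hangs 10 mm clear of the ledge; one side faces the upstand (within 0.3 rad), 25 to 95 mm off. A push at the edge and up lifts it by friction; flush upright at the upstand it stands by itself.
- upstand: Low upright wall of dark granite, fixed to the ledge behind the trivet: 840 mm long (along its y), 20 mm thick, 80 mm high. Origin at the foot of the middle of its front face (the face towards the robot); x points into the wall, away from the robot, z up. Its distance and its yaw vary a little from start to start.
- basket: Round stainless steamer basket, about 0.32 kg, standing upright: base 110 mm across, rim 144 mm across (162 mm over the handle) at 66 mm height, with a fixed bail handle arching over it along its y axis. Origin at the centre of the underside, z up. Stands to the left or the right of the trivet.
- basket_grip (a point): Middle of the basket's grip, a straight teal sleeve 16 mm thick and 72 mm long lying along the basket's y axis, its centre line 132 mm above the basket's underside (top at 140 mm), over the basket's centre. Clear below, down to the basket's floor.
- bamboo_lid: Bamboo steamer lid lying on the ledge, 176 mm across, 79 mm high with its strap. Origin at the centre of its underside. Not to be moved; it stands on the side of the trivet opposite the basket.
- chopstick_cup: Blue ceramic cup, 82 mm across and 105 mm high, with steel chopsticks standing 220 mm high in it. Origin at the centre of its underside. Not to be moved.
- soy_bottle: Dark sauce bottle with a red cap, 64 mm across, 200 mm high. Origin at the centre of its underside. Not to be moved.
- spice_jar: Amber spice jar, 60 mm across, 90 mm high. Origin at the centre of its underside. Not to be moved.
- rice_bowl: White rice bowl, 112 mm across, 55 mm high. Origin at the centre of its underside. Not to be moved.
Things that resemble listed ones, but are neither listed nor needed, are in the scene too. Leave any green look-alike of the basket alone.

How it is judged:
By the outcome, as a careful person would: the job done as asked, in the order asked, and still so for the second after the job is handed in, with the robot touching nothing.
It also fails if it takes over 67 s, if anything falls off the work surface, if the arm or the gripper's body presses on something with over 40 N, if the wrist force passes 120 N, or if a joint passes its speed limit or range.

## Working session

There is one attempt and no reset: what is moved stays moved. The work goes in short steps, Python scripts to look and compute and a tool call to move; the robot and the scene stay as the last step left them, time stands still between calls to the robot, and variables do not carry over. Pictures are saved under pics/ and viewed, at most 10 in all, crops included, and the job is handed in when it is done.

Besides the shell and the picture viewer there is one more tool, called in YAML: its name, and indented under it one key for each argument. move_arm: Moves the arm, as the interface text tells. Its arguments: {"type":"object","properties":{"commands":{"type":"array","items":{"type":"object","properties":{"x":{"type":"number"},"y":{"type":"number"},"z":{"type":"number"},"rx":{"type":"number"},"ry":{"type":"number"},"rz":{"type":"number"},"grip":{"type":"number"}}}}},"required":["commands"]}

```bash
mkdir -p pics; ls; cat > h.py <<'E'
import numpy as np, cv2
from station import manip
def cloud(f):
    z=f["range_z"]; v,u=np.mgrid[:z.shape[0],:z.shape[1]]
    c=np.stack([(u-f["cx"])/f["fx"]*z,(v-f["cy"])/f["fy"]*z,z],-1)
    P=(c-f["t"])@f["R"]; P[z<=0]=np.nan; return P
def save(f,n): cv2.imwrite("pics/"+n,f["image"][...,::-1])
def px(f,X):
    c=f["R"]@np.array(X)+f["t"]; return (round(c[0]/c[2]*f["fx"]+f["cx"]),round(c[1]/c[2]*f["fy"]+f["cy"]))
E
python3 - <<'E'
from h import *
np.set_printoptions(precision=4,suppress=True)
o=manip.get_obs(); print(o)
s=manip.grab_frame("side"); t=manip.grab_frame("top")
im=np.hstack([s["image"],t["image"]]); 
save(s,"s0.png"); save(t,"t0.png")
for n in ["trivet","upstand","basket","basket_grip","bamboo_lid","chopstick_cup","soy_bottle","spice_jar","rice_bowl"]:
  for k,f in (("s",s),("t",t)):
    for d in manip.find_in(f,n)[:3]: print(n,k,np.round(d["point"],3),round(d["score"],2),px(f,d["point"]))
print(s["R"],s["t"],t["R"],t["t"])
E
```

```text
pics
{'time': 0.0, 'q': array([73.5734, 15.1674, 91.9802, -0.0018, 72.9779, -2.1127]), 'dq': array([-0.0863, -0.0642,  0.066 , -0.0376,  0.1448,  0.0469]), 'tau': array([  0.0018, -50.2107, -35.688 ,   0.0731,   0.029 ,  -0.0002]), 'eef_pos': array([0.1668, 0.6537, 0.4034]), 'tcp_rot': array([[-0.969 ,  0.2472, -0.0006],
       [ 0.2472,  0.969 , -0.0021],
       [ 0.0001, -0.0022, -1.    ]]), 'force': array([-0.0558,  0.1811,  0.0113]), 'wrist_torque': array([-0.04  , -0.0203,  0.0041]), 'grip_force': 0.0, 'width': 0.0882721835885255}
trivet s [ 0.55  -0.058  0.019] 0.75 (253, 204)
trivet t [ 0.534 -0.055  0.02 ] 0.58 (280, 182)
upstand s [0.688 0.1   0.054] 0.89 (204, 208)
upstand t [0.692 0.002 0.07 ] 0.62 (264, 132)
basket s [0.265 0.245 0.026] 0.88 (283, 274)
basket s [0.493 0.334 0.031] 0.63 (215, 266)
basket t [0.492 0.347 0.019] 0.88 (161, 193)
basket t [0.27  0.294 0.018] 0.77 (173, 260)
basket_grip s [0.491 0.331 0.03 ] 0.79 (215, 266)
basket_grip s [0.263 0.244 0.029] 0.77 (284, 273)
basket_grip t [0.49  0.348 0.021] 0.8 (161, 194)
basket_grip t [0.272 0.299 0.023] 0.73 (172, 260)
chopstick_cup t [ 0.564 -0.518  0.092] 0.63 (426, 169)
soy_bottle s [0.539 0.518 0.102] 0.57 (171, 282)
soy_bottle s [ 0.546 -0.058  0.017] 0.54 (254, 204)
soy_bottle t [0.537 0.488 0.13 ] 0.78 (108, 172)
spice_jar t [ 0.405 -0.494  0.089] 0.55 (422, 219)
rice_bowl s [0.423 0.554 0.03 ] 0.95 (196, 318)
rice_bowl t [0.415 0.58  0.025] 0.9 (89, 215)
[[-0.884  -0.467   0.0187]
 [-0.3011  0.5384 -0.787 ]
 [ 0.3575 -0.7014 -0.6167]] [0.4305 0.232  1.7711] [[ 0.0104 -0.9999 -0.0081]
 [-0.9818 -0.0086 -0.1897]
 [ 0.1896  0.0099 -0.9818]] [0.0091 0.5065 1.2523]
```

```bash
python3 - <<'E'
from h import *
a=cv2.imread("pics/t0.png");b=cv2.imread("pics/s0.png")
c=np.hstack([cv2.resize(a,(400,300)),cv2.resize(b,(400,300))])
x=cv2.resize(a[100:300,100:366],(800,600),interpolation=cv2.INTER_CUBIC); cv2.imwrite("pics/t0c.png",x)
cv2.imwrite("pics/both.png",c)
E
```

```text
(no output)
```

View pics/both.png

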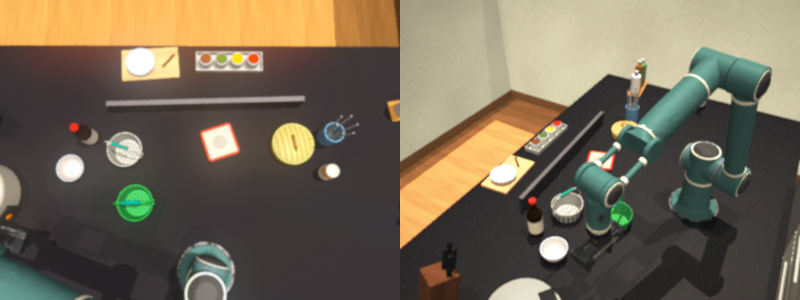

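View pics/t0c.png

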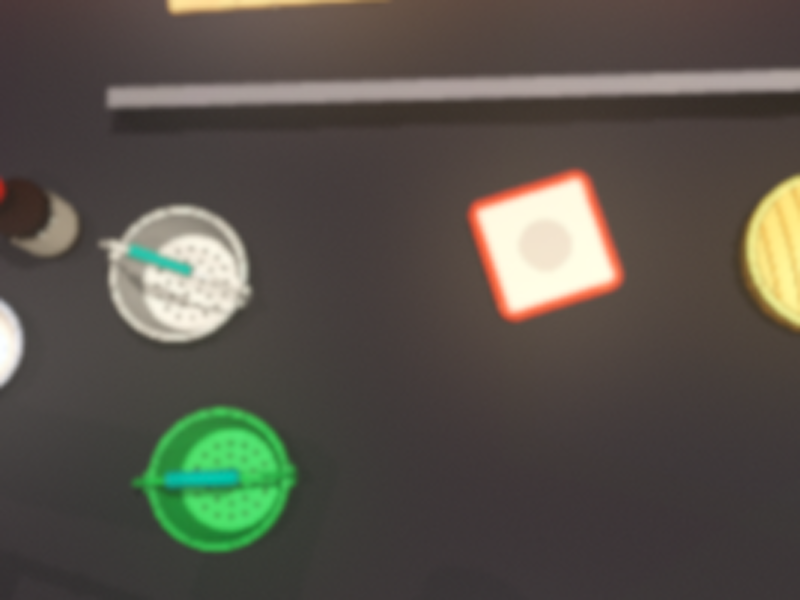

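The top view shows the steel basket with its teal sleeve at (161,193), the green look-alike at (173,260), the trivet with its grey face up at (280,182), and the upstand along row ~130. The only thing that could be taken for the basket is the green one, so I choose (161,193). For the trivet there is only the red-edged square at (280,182).

```bash
python3 - <<'E'
from h import *
np.set_printoptions(precision=4,suppress=True)
t=manip.grab_frame("top"); s=manip.grab_frame("side")
P=cloud(t); im=t["image"].astype(int)
X,Y,Z=P[...,0],P[...,1],P[...,2]
# wall top
m=(abs(Z-.08)<.012)&(X>.6)&(X<.8)&(abs(Y)<.45)
p=P[m]; k=np.polyfit(p[:,1],p[:,0],1); print("wall top mid x=%.4f slope %.4f"%(k[1],k[0]),p[:,1].min(),p[:,1].max(),m.sum(),p[:,2].mean())
r=p[:,0]-np.polyval(k,p[:,1]); print("wall width pct",np.percentile(r,[2,98]))
# trivet
m=(abs(X-.53)<.13)&(abs(Y+.05)<.13)&(Z>.008)&(Z<.035)
m2=m.astype(np.uint8); n,l,st,c=cv2.connectedComponentsWithStats(m2); i=1+np.argmax(st[1:,4]); q=P[l==i]
rect=cv2.minAreaRect((q[:,:2]*1000).astype(np.float32)); print("trivet",rect,q[:,2].mean())
# colour rect
R,G,B=im[...,0],im[...,1],im[...,2]
# teal sleeve
for f,nm in ((t,"t"),(s,"s")):
    Q=cloud(f); h=cv2.cvtColor(f["image"],cv2.COLOR_RGB2HSV)
    mm=(h[...,0]>80)&(h[...,0]<100)&(h[...,1]>120)&(Q[...,2]>.10)&(Q[...,2]<.16)&(abs(Q[...,0]-.49)<.1)&(abs(Q[...,1]-.33)<.12)
    q=Q[mm]; print(nm,len(q))
    if len(q)>5:
        d=np.linalg.svd(q[:,:2]-q[:,:2].mean(0))[2][0]; e=(q[:,:2]-q[:,:2].mean(0))@d
        print("sleeve",q.mean(0),q[:,2].max(),d,np.degrees(np.arctan2(d[1],d[0])),e.min(),e.max(), q[:,:2].mean(0)+d*(e.min()+e.max())/2)
for n in ["bamboo_lid"]:
    for f in (s,t):
        for d in manip.find_in(f,n)[:2]: print(n,d["point"],d["score"])
# lid extents
m=(Z>.03)&(X>.35)&(X<.65)&(Y<-.15)&(Y>-.42); print("lid",np.nanmin(Y[m]),np.nanmax(Y[m]),X[m].min(),X[m].max())
x=t["image"][170:225,130:200,::-1]; y=s["image"][190:290,180:300,::-1]
g=s["image"][270:384,190:330,::-1]
cv2.imwrite("pics/crop1.png",np.hstack([cv2.resize(x,(380,300)),cv2.resize(g,(368,300))]))
E
```

```text
wall top mid x=0.6985 slope -0.0343 -0.4119493943495342 0.4269738838256417 1774 0.07964126348899388
wall width pct [-0.0096  0.0118]
trivet ((536.2586669921875, -56.046653747558594), (140.8019561767578, 140.51235961914062), 18.52639389038086) 0.020248609340265435
t 58
sleeve [0.4927 0.3445 0.1392] 0.14348515276333665 [0.3304 0.9439] 70.70865571709292 -0.03536173419468778 0.027867012755152857 [0.4915 0.341 ]
s 51
sleeve [0.4886 0.3402 0.1378] 0.1445931679871172 [0.2791 0.9603] 73.7952593538481 -0.02996403821712275 0.03532575204782369 [0.4893 0.3428]
bamboo_lid [0.5641, -0.3517, 0.0477] 0.84
bamboo_lid [0.5238, -0.3573, 0.0508] 0.64
lid -0.41998898779222943 -0.27896794294638605 0.43970903851177745 0.615940580717974
```

View pics/crop1.png

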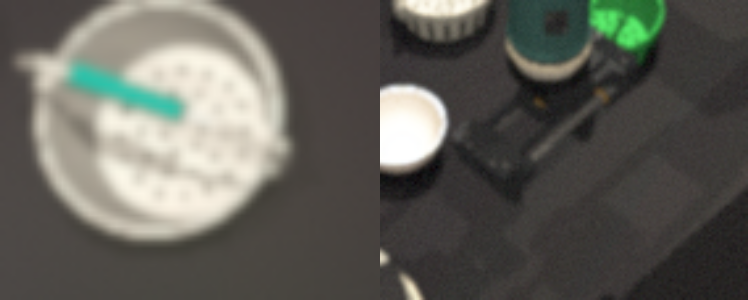

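The left crop shows the chosen steel basket with its teal sleeve; it is not the green one. In the right crop the gripper's long bar runs along the closing line.

```bash
cat >> h.py <<'E'
from scipy.spatial.transform import Rotation as Ro
import json
def Rdown(th,tilt=0,az=None):
    """tool down, tool y at azimuth th (deg); tilt: fingers swing by tilt deg towards -y tool side"""
    a=np.radians(th); y=np.array([np.cos(a),np.sin(a),0]); z=np.array([0,0,-1.]); R=np.stack([np.cross(y,z),y,z],1)
    return R@Ro.from_rotvec([np.radians(tilt),0,0]).as_matrix()
def plan(p1,R1,n,p0=None,R0=None,grip=88):
    o=manip.get_obs(); p0=o["eef_pos"] if p0 is None else np.array(p0,float); R0=o["tcp_rot"] if R0 is None else R0
    w=Ro.from_matrix(R0.T@R1).as_rotvec(); R=R0.copy(); rows=[]
    for k in range(n):
        l=R.T@(np.array(p1)-p0)/n*1000; d=np.degrees(w)/n
        r={a:round(float(v),1) for a,v in zip(("x","y","z","rx","ry","rz"),list(l)+list(d)) if abs(v)>=.05}; r["grip"]=grip
        rows.append(r); R=R@Ro.from_rotvec(w/n).as_matrix()
    print(json.dumps(rows)); 
E
python3 - <<'E'
from h import *
plan([.45,.35,.40],Rdown(92),10)
plan([.41,-.062,.40],Rdown(92),10,[.45,.35,.40],Rdown(92))
E
```

```text
[{"x": -35.0, "y": -22.5, "z": 0.5, "rz": -1.6, "grip": 88}, {"x": -34.3, "y": -23.4, "z": 0.5, "rz": -1.6, "grip": 88}, {"x": -33.6, "y": -24.4, "z": 0.5, "rz": -1.6, "grip": 88}, {"x": -32.9, "y": -25.4, "z": 0.5, "rz": -1.6, "grip": 88}, {"x": -32.2, "y": -26.3, "z": 0.5, "rz": -1.6, "grip": 88}, {"x": -31.4, "y": -27.2, "z": 0.5, "rz": -1.6, "grip": 88}, {"x": -30.6, "y": -28.1, "z": 0.5, "rz": -1.6, "grip": 88}, {"x": -29.8, "y": -28.9, "z": 0.5, "rz": -1.6, "grip": 88}, {"x": -29.0, "y": -29.8, "z": 0.5, "rz": -1.6, "grip": 88}, {"x": -28.1, "y": -30.6, "z": 0.5, "rz": -1.6, "grip": 88}]
[{"x": 5.4, "y": -41.0, "grip": 88}, {"x": 5.4, "y": -41.0, "grip": 88}, {"x": 5.4, "y": -41.0, "grip": 88}, {"x": 5.4, "y": -41.0, "grip": 88}, {"x": 5.4, "y": -41.0, "grip": 88}, {"x": 5.4, "y": -41.0, "grip": 88}, {"x": 5.4, "y": -41.0, "grip": 88}, {"x": 5.4, "y": -41.0, "grip": 88}, {"x": 5.4, "y": -41.0, "grip": 88}, {"x": 5.4, "y": -41.0, "grip": 88}]
```

move_arm:
  commands:
    - {"x": -35, "y": -22.5, "rz": -1.6, "grip": 88}
    - {"x": -34, "y": -23.5, "rz": -1.6, "grip": 88}
    - {"x": -33.5, "y": -24.5, "rz": -1.6, "grip": 88}
    - {"x": -33, "y": -25.5, "rz": -1.6, "grip": 88}
    - {"x": -32, "y": -26.5, "rz": -1.6, "grip": 88}
    - {"x": -31.5, "y": -27, "rz": -1.6, "grip": 88}
    - {"x": -30.5, "y": -28, "rz": -1.6, "grip": 88}
    - {"x": -30, "y": -29, "rz": -1.6, "grip": 88}
    - {"x": -29, "y": -30, "rz": -1.6, "grip": 88}
    - {"x": -28, "y": -30.5, "rz": -1.6, "grip": 88}

```text
$.commands[0]: bad value
```

move_arm:
  commands:
    - {"x": 5.5, "y": -41, "grip": 88}
    - {"x": 5.5, "y": -41, "grip": 88}
    - {"x": 5.5, "y": -41, "grip": 88}
    - {"x": 5.5, "y": -41, "grip": 88}
    - {"x": 5.5, "y": -41, "grip": 88}
    - {"x": 5.5, "y": -41, "grip": 88}
    - {"x": 5.5, "y": -41, "grip": 88}
    - {"x": 5.5, "y": -41, "grip": 88}
    - {"x": 5.5, "y": -41, "grip": 88}
    - {"x": 5.5, "y": -41, "grip": 88}

```text
$.commands[0]: bad value
```

move_arm:
  commands:
    - {"x": -35, "y": -22.5, "z": 0, "rx": 0, "ry": 0, "rz": -1.6, "grip": 88}
    - {"x": -34, "y": -23.5, "z": 0, "rx": 0, "ry": 0, "rz": -1.6, "grip": 88}
    - {"x": -33.5, "y": -24.5, "z": 0, "rx": 0, "ry": 0, "rz": -1.6, "grip": 88}
    - {"x": -33, "y": -25.5, "z": 0, "rx": 0, "ry": 0, "rz": -1.6, "grip": 88}
    - {"x": -32, "y": -26.5, "z": 0, "rx": 0, "ry": 0, "rz": -1.6, "grip": 88}
    - {"x": -31.5, "y": -27, "z": 0, "rx": 0, "ry": 0, "rz": -1.6, "grip": 88}
    - {"x": -30.5, "y": -28, "z": 0, "rx": 0, "ry": 0, "rz": -1.6, "grip": 88}
    - {"x": -30, "y": -29, "z": 0, "rx": 0, "ry": 0, "rz": -1.6, "grip": 88}
    - {"x": -29, "y": -30, "z": 0, "rx": 0, "ry": 0, "rz": -1.6, "grip": 88}
    - {"x": -28, "y": -30.5, "z": 0, "rx": 0, "ry": 0, "rz": -1.6, "grip": 88}

```text
time: 2.2
eef_pos: [0.4497, 0.3475, 0.405]
tcp_rot: [[-1.0, -0.031, 0.001], [-0.031, 1.0, 0.0], [-0.001, 0.0, -1.0]]
force: [0.5, -1.1, 0.0]
width: 0.0881
grip_force: 0.0
```

move_arm:
  commands:
    - {"x": 5.5, "y": -41, "z": 0, "rx": 0, "ry": 0, "rz": 0, "grip": 88}
    - {"x": 5.5, "y": -41, "z": 0, "rx": 0, "ry": 0, "rz": 0, "grip": 88}
    - {"x": 5.5, "y": -41, "z": 0, "rx": 0, "ry": 0, "rz": 0, "grip": 88}
    - {"x": 5.5, "y": -41, "z": 0, "rx": 0, "ry": 0, "rz": 0, "grip": 88}
    - {"x": 5.5, "y": -41, "z": 0, "rx": 0, "ry": 0, "rz": 0, "grip": 88}
    - {"x": 5.5, "y": -41, "z": 0, "rx": 0, "ry": 0, "rz": 0, "grip": 88}
    - {"x": 5.5, "y": -41, "z": 0, "rx": 0, "ry": 0, "rz": 0, "grip": 88}
    - {"x": 5.5, "y": -41, "z": 0, "rx": 0, "ry": 0, "rz": 0, "grip": 88}
    - {"x": 5.5, "y": -41, "z": 0, "rx": 0, "ry": 0, "rz": 0, "grip": 88}
    - {"x": 5.5, "y": -41, "z": 0, "rx": 0, "ry": 0, "rz": 0, "grip": 88}

```text
time: 3.2
eef_pos: [0.4053, -0.064, 0.4052]
tcp_rot: [[-1.0, -0.03, 0.001], [-0.03, 1.0, -0.0], [-0.001, -0.0, -1.0]]
force: [-0.3, 0.2, 0.2]
width: 0.0883
grip_force: 0.0
```

move_arm:
  commands:
    - {"x": 0, "y": 0, "z": 45, "rx": 0, "ry": 0, "rz": 0, "grip": 88}
    - {"x": 0, "y": 0, "z": 45, "rx": 0, "ry": 0, "rz": 0, "grip": 88}
    - {"x": 0, "y": 0, "z": 45, "rx": 0, "ry": 0, "rz": 0, "grip": 88}
    - {"x": 0, "y": 0, "z": 45, "rx": 0, "ry": 0, "rz": 0, "grip": 88}
    - {"x": 0, "y": 0, "z": 35, "rx": 0, "ry": 0, "rz": 0, "grip": 88}
    - {"x": 0, "y": 0, "z": 10, "rx": 0, "ry": 0, "rz": 0, "grip": 88}
    - {"x": 0, "y": 0, "z": 0, "rx": 0, "ry": 0, "rz": 0, "grip": 88}

```text
time: 3.9
eef_pos: [0.4052, -0.0624, 0.1786]
tcp_rot: [[-1.0, -0.029, -0.004], [-0.029, 1.0, 0.001], [0.004, 0.001, -1.0]]
force: [0.0, -1.0, 0.5]
width: 0.0879
grip_force: 0.0
```

move_arm:
  commands:
    - {"x": -10, "y": 0, "z": 9, "rx": 0, "ry": 0, "rz": -0.3, "grip": 88}
    - {"x": -10, "y": 0, "z": 0, "rx": 0, "ry": 0, "rz": 0, "grip": 88}
    - {"x": -12, "y": 0, "z": 0, "rx": 0, "ry": 0, "rz": 0, "grip": 88}
    - {"x": -12, "y": 0, "z": 0, "rx": 0, "ry": 0, "rz": 0, "grip": 88}
    - {"x": -12, "y": 0, "z": 0, "rx": 0, "ry": 0, "rz": 0, "grip": 88}
    - {"x": -12, "y": 0, "z": 0, "rx": 0, "ry": 0, "rz": 0, "grip": 88}
    - {"x": -12, "y": 0, "z": 0, "rx": 0, "ry": 0, "rz": 0, "grip": 88}
    - {"x": -12, "y": 0, "z": 0, "rx": 0, "ry": 0, "rz": 0, "grip": 88}
    - {"x": -12, "y": 0, "z": 0, "rx": 0, "ry": 0, "rz": 0, "grip": 88}
    - {"x": -12, "y": 0, "z": 0, "rx": 0, "ry": 0, "rz": 0, "grip": 88}

```text
time: 4.9
eef_pos: [0.5222, -0.0585, 0.1709]
tcp_rot: [[-0.999, -0.035, -0.003], [-0.035, 0.999, 0.0], [0.003, 0.0, -1.0]]
force: [-7.8, -0.1, 7.3]
width: 0.088
grip_force: 4.0
```

```bash
cat >> h.py <<'E'
def trivet(f,lo=.008,hi=.035,x0=.58,y0=-.05,w=.14):
    P=cloud(f); X,Y,Z=P[...,0],P[...,1],P[...,2]; im=cv2.cvtColor(f["image"],cv2.COLOR_RGB2HSV)
    h,s,v=im[...,0],im[...,1],im[...,2]
    red=((h<10)|(h>170))&(s>110)&(v>80)
    m=(abs(X-x0)<w)&(abs(Y-y0)<w)&(Z>lo)&(Z<hi)&(red|(v>150))
    q=P[m]; r=cv2.minAreaRect((q[:,:2]*1000).astype(np.float32)); return r,q
E
python3 - <<'E'
from h import *
t=manip.grab_frame("top"); save(t,"t1.png"); r,q=trivet(t); print(r,q[:,2].mean())
x=t["image"][110:210,220:340,::-1]; cv2.imwrite("pics/t1c.png",cv2.resize(x,(480,400)))
E
```

```text
((619.302978515625, -58.34783172607422), (49.21222686767578, 170.21031188964844), 46.222068786621094) 0.020255878355399062
```

View pics/t1c.png

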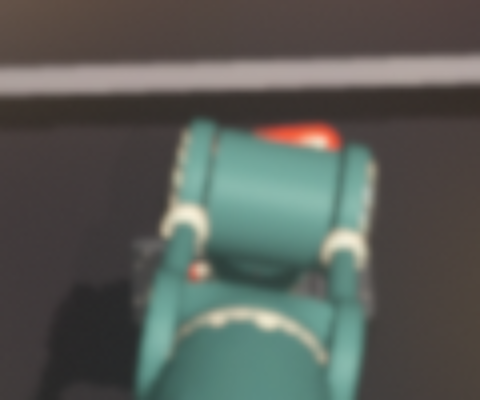

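```bash
python3 - <<'E'
from h import *
s=manip.grab_frame("side")
c=px(s,[.59,-.06,.02]); print(c)
x=s["image"][c[1]-50:c[1]+50,c[0]-60:c[0]+60,::-1]; cv2.imwrite("pics/s1c.png",cv2.resize(x,(600,500),interpolation=cv2.INTER_CUBIC))
r,q=trivet(s,.012,.03); print(len(q),r)
for p in q[::max(1,len(q)//40)]: print(np.round(p,3))
E
```

```text
(245, 201)
413 ((605.9307861328125, -69.1017837524414), (136.19589233398438, 153.7758331298828), 5.13764762878418)
[ 0.668 -0.129  0.024]
[ 0.675 -0.114  0.02 ]
[ 0.632 -0.138  0.02 ]
[ 0.647 -0.127  0.016]
[ 0.669 -0.096  0.023]
[ 0.633 -0.121  0.02 ]
[ 0.659 -0.087  0.027]
[ 0.626 -0.118  0.019]
[ 0.651 -0.082  0.028]
[ 0.615 -0.107  0.025]
[ 0.645 -0.08   0.026]
[ 0.61  -0.106  0.022]
[ 0.655 -0.072  0.022]
[ 0.619 -0.095  0.021]
[ 0.674 -0.061  0.017]
[ 0.635 -0.08   0.019]
[ 0.563 -0.12   0.019]
[ 0.632 -0.066  0.024]
[ 0.561 -0.107  0.023]
[ 0.637 -0.059  0.022]
[ 0.67  -0.046  0.013]
[ 0.622 -0.058  0.023]
[ 0.651 -0.039  0.019]
[ 0.614 -0.061  0.018]
[ 0.634 -0.044  0.017]
[ 0.652 -0.024  0.018]
[ 0.603 -0.042  0.025]
[ 0.633 -0.026  0.018]
[ 0.665 -0.006  0.015]
[ 0.626 -0.022  0.019]
[ 0.644 -0.003  0.019]
[ 0.603 -0.024  0.021]
[ 0.623 -0.009  0.018]
[0.647 0.007 0.015]
[ 0.601 -0.004  0.025]
[ 0.623 -0.001  0.013]
[ 0.583 -0.023  0.013]
[0.589 0.    0.022]
[ 0.551 -0.026  0.019]
[ 0.563 -0.021  0.012]
[ 0.556 -0.01   0.017]
[ 0.545 -0.007  0.013]
```

View pics/s1c.png

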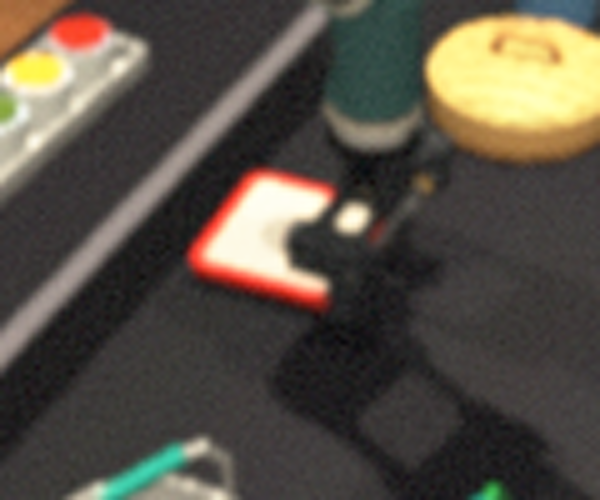

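The crop shows the trivet squared up to the fingers, with its far edge at (220,215) nearly parallel to the upstand. About 12 mm of the push remains.

move_arm:
  commands:
    - {"x": -5, "y": 0, "z": 0, "rx": 0, "ry": 0, "rz": 0, "grip": 88}
    - {"x": -5, "y": 0, "z": 0, "rx": 0, "ry": 0, "rz": 0, "grip": 88}
    - {"x": -5, "y": 0, "z": 0, "rx": 0, "ry": 0, "rz": 0, "grip": 88}
    - {"x": -3, "y": 0, "z": 0, "rx": 0, "ry": 0, "rz": 0, "grip": 88}
    - {"x": 0, "y": 0, "z": 0, "rx": 0, "ry": 0, "rz": 0, "grip": 88}

```text
time: 5.5
eef_pos: [0.5399, -0.0579, 0.1706]
tcp_rot: [[-0.999, -0.035, -0.0], [-0.035, 0.999, 0.0], [0.0, 0.0, -1.0]]
force: [-3.1, 0.1, 0.9]
width: 0.088
grip_force: 1.1
```

move_arm:
  commands:
    - {"x": -2, "y": 0, "z": 0, "rx": 0, "ry": 0, "rz": 0, "grip": 88}
    - {"x": -2, "y": 0, "z": 0, "rx": 0, "ry": 0, "rz": 0, "grip": 88}
    - {"x": 0, "y": 0, "z": 0, "rx": 0, "ry": 0, "rz": 0, "grip": 88}

```text
time: 5.8
eef_pos: [0.5415, -0.0579, 0.1703]
tcp_rot: [[-0.999, -0.034, -0.008], [-0.034, 0.999, 0.0], [0.008, 0.001, -1.0]]
force: [-12.7, -0.5, 9.6]
width: 0.0879
grip_force: 6.2
```

move_arm:
  commands:
    - {"x": -1.5, "y": 0, "z": 0, "rx": 0, "ry": 0, "rz": 0, "grip": 88}
    - {"x": -1, "y": 0, "z": -4, "rx": 0, "ry": 0, "rz": 0, "grip": 88}
    - {"x": 0, "y": 0, "z": -4, "rx": 0, "ry": 0, "rz": 0, "grip": 88}
    - {"x": 0, "y": 0, "z": -4, "rx": 0, "ry": 0, "rz": 0, "grip": 88}
    - {"x": 0, "y": 0, "z": -4, "rx": 0, "ry": 0, "rz": 0, "grip": 88}
    - {"x": 0, "y": 0, "z": -4, "rx": 0, "ry": 0, "rz": 0, "grip": 88}

```text
time: 6.4
eef_pos: [0.5427, -0.0571, 0.1882]
tcp_rot: [[-0.999, -0.033, -0.01], [-0.033, 0.999, 0.002], [0.01, 0.002, -1.0]]
force: [-8.5, 1.8, -1.6]
width: 0.0881
grip_force: 4.4
```

```bash
python3 - <<'E'
from h import *
s=manip.grab_frame("side")
c=px(s,[.59,-.06,.03])
x=s["image"][c[1]-50:c[1]+50,c[0]-60:c[0]+60,::-1]; cv2.imwrite("pics/s2c.png",cv2.resize(x,(480,400),interpolation=cv2.INTER_CUBIC))
P=cloud(s); r,q=trivet(s,.004,.08)
A=np.c_[q[:,:2],np.ones(len(q))]
k=np.linalg.lstsq(A,q[:,2],rcond=None)[0]; print(len(q),k, np.degrees(np.arctan(k[:2])))
for i in range(6):
  b=(q[:,0]>.53+.025*i)&(q[:,0]<.555+.025*i); print(b.sum(), q[b].mean(0) if b.any() else 0)
E
```

```text
506 [ 0.20909526  0.07942958 -0.10109368] [11.81012199  4.54144482]
1 [0.54929175 0.00271981 0.06075488]
28 [ 0.56932939 -0.01353     0.02944092]
52 [ 0.59288473 -0.04925525  0.02868486]
44 [ 0.61771359 -0.02260948  0.02596418]
118 [ 0.64314673 -0.05885188  0.02325722]
111 [ 0.66714477 -0.06264339  0.02055994]
```

View pics/s2c.png

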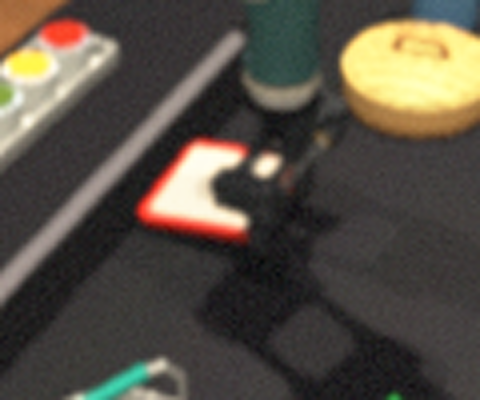

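The trivet has tilted about 5°, but the fingers may be slipping slightly. I'll take a lower hold with a firmer press.

move_arm:
  commands:
    - {"x": 4, "y": 0, "z": 10, "rx": 0, "ry": 0, "rz": 0, "grip": 88}
    - {"x": 0, "y": 0, "z": 11, "rx": 0, "ry": 0, "rz": 0, "grip": 88}
    - {"x": -6, "y": 0, "z": 0, "rx": 0, "ry": 0, "rz": 0, "grip": 88}
    - {"x": -4, "y": 0, "z": 0, "rx": 0, "ry": 0, "rz": 0, "grip": 88}
    - {"x": 0, "y": 0, "z": 0, "rx": 0, "ry": 0, "rz": 0, "grip": 88}

```text
time: 6.95
eef_pos: [0.5446, -0.0576, 0.1669]
tcp_rot: [[-0.999, -0.032, -0.025], [-0.032, 0.999, 0.001], [0.025, 0.002, -1.0]]
force: [-29.9, -2.1, 20.5]
width: 0.0882
grip_force: 15.0
```

move_arm:
  commands:
    - {"x": 0, "y": 0, "z": -4, "rx": 0, "ry": 0, "rz": 0, "grip": 88}
    - {"x": 0, "y": 0, "z": -4, "rx": 0, "ry": 0, "rz": 0, "grip": 88}
    - {"x": 0, "y": 0, "z": -4, "rx": 0, "ry": 0, "rz": 0, "grip": 88}
    - {"x": 0, "y": 0, "z": -4, "rx": 0, "ry": 0, "rz": 0, "grip": 88}
    - {"x": 0, "y": 0, "z": -4, "rx": 0, "ry": 0, "rz": 0, "grip": 88}
    - {"x": 0, "y": 0, "z": 0, "rx": 0, "ry": 0, "rz": 0, "grip": 88}

```text
time: 7.55
eef_pos: [0.545, -0.0565, 0.1849]
tcp_rot: [[-0.999, -0.032, -0.022], [-0.032, 0.999, 0.004], [0.022, 0.005, -1.0]]
force: [-19.3, 1.5, 0.2]
width: 0.0879
grip_force: 9.5
```

```bash
cat >> h.py <<'E'
def prof():
    s=manip.grab_frame("side"); r,q=trivet(s,.004,.16)
    q=q[(q[:,1]<-.0)]
    for i in range(7):
        b=(q[:,0]>.53+.025*i)&(q[:,0]<.555+.025*i)
        if b.sum()>4: print(b.sum(), np.round(np.median(q[b],0),4))
E
python3 -c "
from h import *
prof()"
```

```text
5 [ 0.5431 -0.0332  0.1155]
32 [ 0.5672 -0.0152  0.031 ]
45 [ 0.5905 -0.0201  0.0299]
46 [ 0.6202 -0.0178  0.0263]
104 [ 0.6443 -0.0585  0.0241]
106 [ 0.6676 -0.0686  0.0215]
124 [ 0.6935 -0.0785  0.0226]
```

move_arm:
  commands:
    - {"x": 0, "y": 0, "z": -5, "rx": 0, "ry": 0, "rz": 0, "grip": 88}
    - {"x": 0, "y": 0, "z": -5, "rx": 0, "ry": 0, "rz": 0, "grip": 88}
    - {"x": -1, "y": 0, "z": -5, "rx": 0, "ry": 0, "rz": 0, "grip": 88}
    - {"x": -1, "y": 0, "z": -5, "rx": 0, "ry": 0, "rz": 0, "grip": 88}
    - {"x": -1, "y": 0, "z": -5, "rx": 0, "ry": 0, "rz": 0, "grip": 88}

```text
time: 8.1
eef_pos: [0.549, -0.0565, 0.2105]
tcp_rot: [[-0.999, -0.032, -0.02], [-0.033, 0.999, 0.003], [0.02, 0.004, -1.0]]
force: [-18.6, 2.3, 2.6]
width: 0.088
grip_force: 9.1
```

```bash
python3 -c "
from h import *
prof(); print(manip.get_obs()['force'])"
```

```text
10 [ 0.5444 -0.0337  0.1454]
27 [ 0.5685 -0.018   0.056 ]
47 [ 0.5946 -0.026   0.0432]
48 [ 0.6175 -0.0283  0.0388]
62 [ 0.6439 -0.0365  0.0303]
92 [ 0.6674 -0.0597  0.0233]
122 [ 0.6927 -0.0829  0.0209]
[-19.23939373   2.31659177   4.65345875]
```

move_arm:
  commands:
    - {"x": -2, "y": 0, "z": -5, "rx": 0, "ry": 0, "rz": 0, "grip": 88}
    - {"x": -2, "y": 0, "z": -5, "rx": 0, "ry": 0, "rz": 0, "grip": 88}
    - {"x": -2.5, "y": 0, "z": -5, "rx": 0, "ry": 0, "rz": 0, "grip": 88}
    - {"x": -2.5, "y": 0, "z": -5, "rx": 0, "ry": 0, "rz": 0, "grip": 88}
    - {"x": -3, "y": 0, "z": -5, "rx": 0, "ry": 0, "rz": 0, "grip": 88}
    - {"x": -3, "y": 0, "z": -5, "rx": 0, "ry": 0, "rz": 0, "grip": 88}

```text
time: 8.75
eef_pos: [0.5625, -0.0554, 0.2405]
tcp_rot: [[-0.999, -0.032, -0.027], [-0.032, 0.999, 0.005], [0.026, 0.006, -1.0]]
force: [-29.6, 6.2, 13.7]
width: 0.0882
grip_force: 14.2
```

```bash
python3 -c "
from h import *
prof(); print(manip.get_obs()['force'])"
```

```text
13 [ 0.5722 -0.0899  0.083 ]
39 [ 0.5957 -0.0146  0.0707]
41 [ 0.6193 -0.0234  0.0554]
51 [ 0.6435 -0.0318  0.0428]
55 [ 0.6675 -0.0449  0.0297]
96 [ 0.6933 -0.0787  0.0243]
[-29.24677521   6.99472293  14.37525885]
```

move_arm:
  commands:
    - {"x": -2, "y": 0, "z": -6, "rx": 0, "ry": 0, "rz": 0, "grip": 88}
    - {"x": -3, "y": 0, "z": -6, "rx": 0, "ry": 0, "rz": 0, "grip": 88}
    - {"x": -4, "y": 0, "z": -5.5, "rx": 0, "ry": 0, "rz": 0, "grip": 88}
    - {"x": -4.5, "y": 0, "z": -5, "rx": 0, "ry": 0, "rz": 0, "grip": 88}

```text
time: 9.2
eef_pos: [0.5832, -0.0558, 0.2671]
tcp_rot: [[-0.999, -0.034, -0.002], [-0.034, 0.999, 0.001], [0.002, 0.001, -1.0]]
force: [-3.8, 3.0, 1.5]
width: 0.0882
grip_force: 2.3
```

```bash
python3 -c "
from h import *
prof(); print(manip.get_obs()['force'])"
```

```text
29 [ 0.597  -0.0761  0.0919]
42 [ 0.6191 -0.0129  0.0744]
40 [ 0.6436 -0.0232  0.05  ]
41 [ 0.6671 -0.0403  0.0272]
38 [ 0.6976 -0.0723  0.0762]
[-3.65902333  3.40107947  3.81394073]
```

move_arm:
  commands:
    - {"x": -5, "y": 0, "z": -4.5, "rx": 0, "ry": 0, "rz": 0, "grip": 88}
    - {"x": -5, "y": 0, "z": -4, "rx": 0, "ry": 0, "rz": 0, "grip": 88}
    - {"x": -5, "y": 0, "z": -4, "rx": 0, "ry": 0, "rz": 0, "grip": 88}
    - {"x": -6, "y": 0, "z": -4, "rx": 0, "ry": 0, "rz": 0, "grip": 88}
    - {"x": -6, "y": 0, "z": -3, "rx": 0, "ry": 0, "rz": 0, "grip": 88}
    - {"x": -6, "y": 0, "z": -3, "rx": 0, "ry": 0, "rz": 0, "grip": 88}
    - {"x": -6, "y": 0, "z": -2, "rx": 0, "ry": 0, "rz": 0, "grip": 88}

```text
time: 9.95
eef_pos: [0.6237, -0.0553, 0.2921]
tcp_rot: [[-0.999, -0.035, 0.001], [-0.035, 0.999, -0.001], [-0.001, -0.001, -1.0]]
force: [-1.3, 0.2, 0.6]
width: 0.0884
grip_force: 0.4
```

```bash
python3 -c "
from h import *
prof(); print(manip.get_obs()['force'])"
```

```text
13 [ 0.6267 -0.0238  0.1209]
145 [ 0.6419 -0.0543  0.0912]
70 [ 0.6646 -0.0219  0.0274]
41 [ 0.6947 -0.0404  0.0595]
[ 1.66199153 -0.15674093  0.65836891]
```

move_arm:
  commands:
    - {"x": -6, "y": 0, "z": -2, "rx": 0, "ry": 0, "rz": 0, "grip": 88}
    - {"x": -6, "y": 0, "z": -1.5, "rx": 0, "ry": 0, "rz": 0, "grip": 88}
    - {"x": -6, "y": 0, "z": -1, "rx": 0, "ry": 0, "rz": 0, "grip": 88}
    - {"x": -5, "y": 0, "z": 0, "rx": 0, "ry": 0, "rz": 0, "grip": 88}
    - {"x": -5, "y": 0, "z": 0, "rx": 0, "ry": 0, "rz": 0, "grip": 88}
    - {"x": -5, "y": 0, "z": 0, "rx": 0, "ry": 0, "rz": 0, "grip": 88}
    - {"x": -5, "y": 0, "z": 0, "rx": 0, "ry": 0, "rz": 0, "grip": 88}
    - {"x": -3, "y": 0, "z": 0, "rx": 0, "ry": 0, "rz": 0, "grip": 88}

```text
time: 10.8
eef_pos: [0.6642, -0.0536, 0.2961]
tcp_rot: [[-0.999, -0.035, 0.0], [-0.035, 0.999, -0.0], [-0.0, -0.0, -1.0]]
force: [-0.7, 0.3, 0.3]
width: 0.0883
grip_force: 0.0
```

```bash
python3 -c "
from h import *
prof(); print(manip.get_obs()['force'])"
```

```text
347 [ 0.6718 -0.0568  0.0742]
67 [ 0.6847 -0.0401  0.0572]
[ 0.36933016  0.33847082 -1.39172343]
```

move_arm:
  commands:
    - {"x": -3, "y": 0, "z": 0, "rx": 0, "ry": 0, "rz": 0, "grip": 88}
    - {"x": -3, "y": 0, "z": 0, "rx": 0, "ry": 0, "rz": 0, "grip": 88}
    - {"x": -3, "y": 0, "z": 0, "rx": 0, "ry": 0, "rz": 0, "grip": 88}

```text
time: 11.15
eef_pos: [0.6726, -0.0533, 0.2962]
tcp_rot: [[-0.999, -0.034, -0.001], [-0.034, 0.999, 0.0], [0.001, 0.0, -1.0]]
force: [-3.6, -0.3, 3.7]
width: 0.088
grip_force: 1.8
```

```bash
python3 -c "
from h import *
prof(); print(manip.get_obs()['force'])"
```

```text
318 [ 0.6735 -0.055   0.0693]
138 [ 0.6833 -0.0732  0.0831]
[-2.80036951  0.23505668  1.50873967]
```

move_arm:
  commands:
    - {"x": 4, "y": 0, "z": 0, "rx": 0, "ry": 0, "rz": 0, "grip": 88}
    - {"x": 15, "y": 0, "z": 0, "rx": 0, "ry": 0, "rz": 0, "grip": 88}
    - {"x": 30, "y": 0, "z": -20, "rx": 0, "ry": 0, "rz": 0, "grip": 88}
    - {"x": 40, "y": 0, "z": -30, "rx": 0, "ry": 0, "rz": 8, "grip": 88}
    - {"x": 0, "y": 40, "z": -20, "rx": 0, "ry": 0, "rz": 8, "grip": 88}
    - {"x": 0, "y": 40, "z": 0, "rx": 0, "ry": 0, "rz": 8, "grip": 88}
    - {"x": 0, "y": 0, "z": 0, "rx": 0, "ry": 0, "rz": 8, "grip": 88}

```text
time: 11.9
eef_pos: [0.598, 0.0255, 0.3681]
tcp_rot: [[-0.864, 0.503, 0.004], [0.503, 0.864, 0.002], [-0.003, 0.004, -1.0]]
force: [-0.1, -1.1, 0.3]
width: 0.088
grip_force: 0.0
```

```bash
python3 - <<'E'
from h import *
np.set_printoptions(precision=4,suppress=True)
s=manip.grab_frame("side"); t=manip.grab_frame("top"); o=manip.get_obs(); print(o["eef_pos"],o["q"],o["force"])
for f in (s,t):
    P=cloud(f); h=cv2.cvtColor(f["image"],cv2.COLOR_RGB2HSV)
    m=((h[...,0]<10)|(h[...,0]>170))&(h[...,1]>110)&(h[...,2]>60)&(abs(P[...,0]-.66)<.06)&(abs(P[...,1]+.06)<.12)&(P[...,2]>.01)
    q=P[m]; print(len(q),np.percentile(q,[1,50,99],axis=0))
    a=q[q[:,2]>.12]; print("top",len(a),np.percentile(a,[2,50,98],axis=0) if len(a) else 0)
c=px(s,[.66,-.06,.07]);d=px(t,[.66,-.06,.07])
x=np.hstack([cv2.resize(f["image"][k[1]-40:k[1]+40,k[0]-50:k[0]+50,::-1],(400,320),interpolation=cv2.INTER_CUBIC) for f,k in ((s,c),(t,d))]); cv2.imwrite("pics/up.png",x)
E
```

```text
[0.5975 0.0232 0.3667] [ -0.1591   8.3544 104.0807  -0.0071  67.4955 -60.237 ] [ 0.6695 -0.8658 -0.3149]
531 [[ 0.6656 -0.1722  0.0121]
 [ 0.6759 -0.0543  0.0763]
 [ 0.6966  0.0062  0.1435]]
top 123 [[ 0.6667 -0.1269  0.1204]
 [ 0.6789 -0.0704  0.129 ]
 [ 0.6895  0.0026  0.1443]]
398 [[ 0.6698 -0.1414  0.0188]
 [ 0.6768 -0.0981  0.1141]
 [ 0.711  -0.0555  0.1434]]
top 190 [[ 0.6707 -0.1313  0.1224]
 [ 0.682  -0.0908  0.1315]
 [ 0.6903 -0.0554  0.1434]]
```

View pics/up.png

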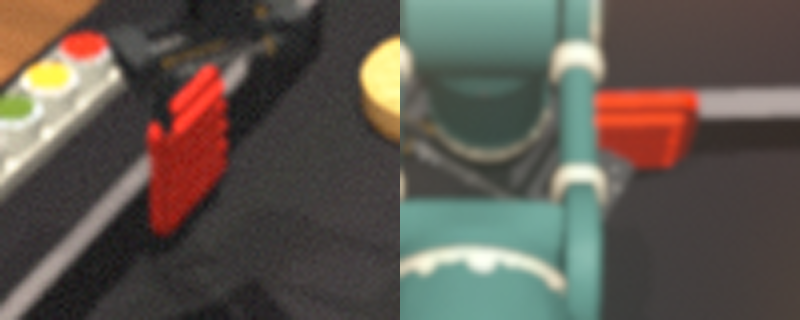

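The trivet stands upright and flush on the upstand with its ribs towards the robot (left view, around (185,160)). Next I pinch its top edge.

```bash
python3 - <<'E'
from h import *
plan([.6805,-.0635,.368],Rdown(2),8)
E
```

```text
[{"x": -14.4, "y": -4.2, "z": -0.1, "rz": 7.3, "grip": 88}, {"x": -14.8, "y": -2.4, "z": -0.1, "rz": 7.3, "grip": 88}, {"x": -15.0, "y": -0.5, "z": -0.1, "rz": 7.3, "grip": 88}, {"x": -14.9, "y": 1.4, "z": -0.2, "rz": 7.3, "grip": 88}, {"x": -14.6, "y": 3.3, "z": -0.2, "rz": 7.3, "grip": 88}, {"x": -14.1, "y": 5.1, "z": -0.2, "rz": 7.3, "grip": 88}, {"x": -13.3, "y": 6.9, "z": -0.2, "rz": 7.3, "grip": 88}, {"x": -12.4, "y": 8.5, "z": -0.2, "rz": 7.3, "grip": 88}]
```

move_arm:
  commands:
    - {"x": -14.5, "y": -4, "z": 0, "rx": 0, "ry": 0, "rz": 7.3, "grip": 88}
    - {"x": -15, "y": -2.5, "z": 0, "rx": 0, "ry": 0, "rz": 7.3, "grip": 88}
    - {"x": -15, "y": -0.5, "z": 0, "rx": 0, "ry": 0, "rz": 7.3, "grip": 88}
    - {"x": -15, "y": 1.5, "z": 0, "rx": 0, "ry": 0, "rz": 7.3, "grip": 88}
    - {"x": -14.5, "y": 3.5, "z": 0, "rx": 0, "ry": 0, "rz": 7.3, "grip": 88}
    - {"x": -14, "y": 5, "z": 0, "rx": 0, "ry": 0, "rz": 7.3, "grip": 88}
    - {"x": -13.5, "y": 7, "z": 0, "rx": 0, "ry": 0, "rz": 7.3, "grip": 88}
    - {"x": -12.5, "y": 8.5, "z": 0, "rx": 0, "ry": 0, "rz": 7.3, "grip": 88}
    - {"x": 0, "y": 0, "z": 0, "rx": 0, "ry": 0, "rz": 0, "grip": 88}

```text
time: 12.9
eef_pos: [0.6813, -0.067, 0.3656]
tcp_rot: [[-0.028, 1.0, -0.0], [1.0, 0.028, -0.001], [-0.001, -0.0, -1.0]]
force: [0.1, 0.6, 0.3]
width: 0.0879
grip_force: 0.0
```

move_arm:
  commands:
    - {"x": 3, "y": 0, "z": 20, "rx": 0, "ry": 0, "rz": -0.3, "grip": 88}
    - {"x": 0, "y": 0, "z": 25, "rx": 0, "ry": 0, "rz": 0, "grip": 88}
    - {"x": 0, "y": 0, "z": 25, "rx": 0, "ry": 0, "rz": 0, "grip": 88}
    - {"x": 0, "y": 0, "z": 21, "rx": 0, "ry": 0, "rz": 0, "grip": 88}
    - {"x": 0, "y": 0, "z": 0, "rx": 0, "ry": 0, "rz": 0, "grip": 50}
    - {"x": 0, "y": 0, "z": 0, "rx": 0, "ry": 0, "rz": 0, "grip": 26}

```text
time: 13.5
eef_pos: [0.6802, -0.0619, 0.2749]
tcp_rot: [[-0.036, 0.999, -0.002], [0.999, 0.036, 0.0], [0.0, -0.002, -1.0]]
force: [0.9, 0.7, 0.3]
width: 0.0747
grip_force: 0.0
```

move_arm:
  commands:
    - {"x": 0, "y": 0, "z": 0, "rx": 0, "ry": 0, "rz": 0, "grip": 20}
    - {"x": 0, "y": 0, "z": 0, "rx": 0, "ry": 0, "rz": 0, "grip": 5}
    - {"x": 0, "y": 0, "z": 0, "rx": 0, "ry": 0, "rz": 0, "grip": 5}
    - {"x": 0, "y": 0, "z": 0, "rx": 0, "ry": 0, "rz": 0, "grip": 5}

```text
time: 13.9
eef_pos: [0.681, -0.062, 0.2762]
tcp_rot: [[-0.033, 0.999, 0.001], [0.999, 0.033, -0.0], [-0.0, 0.001, -1.0]]
force: [-1.3, -1.0, 0.2]
width: 0.0422
grip_force: 0.0
```

move_arm:
  commands:
    - {"x": 0, "y": 0, "z": 0, "rx": 0, "ry": 0, "rz": 0, "grip": 5}
    - {"x": 0, "y": 0, "z": 0, "rx": 0, "ry": 0, "rz": 0, "grip": 5}
    - {"x": 0, "y": 0, "z": 0, "rx": 0, "ry": 0, "rz": 0, "grip": 5}
    - {"x": 0, "y": 0, "z": 0, "rx": 0, "ry": 0, "rz": 0, "grip": 5}
    - {"x": 0, "y": 0, "z": 0, "rx": 0, "ry": 0, "rz": 0, "grip": 5}

```text
time: 14.4
eef_pos: [0.6807, -0.062, 0.2752]
tcp_rot: [[-0.033, 0.999, -0.0], [0.999, 0.033, -0.0], [-0.0, -0.0, -1.0]]
force: [-0.7, 1.0, 0.4]
width: 0.0199
grip_force: 30.0
```

```bash
python3 - <<'E'
from h import *
p0=[.660,-.0625,.345]
plan([.569,-.066,.24],Rdown(1.9,58),8,p0,Rdown(1.9),grip=5)
print(Rdown(1.9,58))
E
```

```text
[{"x": -0.1, "y": -11.4, "z": 13.1, "rx": 7.3, "grip": 5}, {"x": -0.1, "y": -9.6, "z": 14.5, "rx": 7.3, "grip": 5}, {"x": -0.1, "y": -7.7, "z": 15.6, "rx": 7.3, "grip": 5}, {"x": -0.1, "y": -5.7, "z": 16.4, "rx": 7.3, "grip": 5}, {"x": -0.1, "y": -3.6, "z": 17.0, "rx": 7.3, "grip": 5}, {"x": -0.1, "y": -1.4, "z": 17.3, "rx": 7.3, "grip": 5}, {"x": -0.1, "y": 0.8, "z": 17.4, "rx": 7.3, "grip": 5}, {"x": -0.1, "y": 3.0, "z": 17.1, "rx": 7.3, "grip": 5}]
[[-0.03315518  0.52962792 -0.84758185]
 [ 0.99945022  0.01756957 -0.02811719]
 [ 0.         -0.8480481  -0.52991926]]
```

move_arm:
  commands:
    - {"x": 0, "y": -5, "z": 0, "rx": 0, "ry": 0, "rz": 0, "grip": 5}
    - {"x": 0, "y": -8, "z": -5, "rx": 0, "ry": 0, "rz": 0, "grip": 5}
    - {"x": 0, "y": -8, "z": -15, "rx": 0, "ry": 0, "rz": 0, "grip": 5}
    - {"x": 0, "y": 0, "z": -25, "rx": 0, "ry": 0, "rz": 0, "grip": 5}
    - {"x": 0, "y": 0, "z": -25, "rx": 0, "ry": 0, "rz": 0, "grip": 5}

```text
time: 14.9
eef_pos: [0.6583, -0.0626, 0.3458]
tcp_rot: [[-0.033, 0.999, -0.002], [0.999, 0.033, 0.0], [0.0, -0.002, -1.0]]
force: [0.5, -0.4, -2.8]
width: 0.0193
grip_force: 30.0
```

move_arm:
  commands:
    - {"x": 0, "y": -11.5, "z": 13, "rx": 7.3, "ry": 0, "rz": 0, "grip": 5}
    - {"x": 0, "y": -9.5, "z": 14.5, "rx": 7.3, "ry": 0, "rz": 0, "grip": 5}
    - {"x": 0, "y": -7.5, "z": 15.5, "rx": 7.3, "ry": 0, "rz": 0, "grip": 5}
    - {"x": 0, "y": -5.5, "z": 16.5, "rx": 7.3, "ry": 0, "rz": 0, "grip": 5}
    - {"x": 0, "y": -3.5, "z": 17, "rx": 7.3, "ry": 0, "rz": 0, "grip": 5}
    - {"x": 0, "y": -1.5, "z": 17.5, "rx": 7.3, "ry": 0, "rz": 0, "grip": 5}
    - {"x": 0, "y": 1, "z": 17.5, "rx": 7.3, "ry": 0, "rz": 0, "grip": 5}
    - {"x": 0, "y": 3, "z": 17, "rx": 6.9, "ry": 0, "rz": 0, "grip": 5}
    - {"x": 0, "y": 0, "z": 0, "rx": 0, "ry": 0, "rz": 0, "grip": 5}

```text
time: 15.8
eef_pos: [0.5673, -0.0655, 0.2376]
tcp_rot: [[-0.033, 0.525, -0.85], [0.999, 0.018, -0.027], [0.001, -0.851, -0.526]]
force: [-0.2, 0.5, -3.8]
width: 0.0197
grip_force: 30.0
```

```bash
python3 - <<'E'
from h import *
np.set_printoptions(precision=3,suppress=True)
o=manip.get_obs(); print(o["eef_pos"],o["q"],o["tcp_rot"][:,2])
s=manip.grab_frame("side"); t=manip.grab_frame("top")
c=px(s,[.5,-.06,.15]);d=px(t,[.5,-.06,.15])
x=np.hstack([cv2.resize(f["image"][k[1]-70:k[1]+70,k[0]-70:k[0]+70,::-1],(400,400),interpolation=cv2.INTER_CUBIC) for f,k in ((s,c),(t,d))]); cv2.imwrite("pics/tilt.png",x)
E
```

```text
[ 0.567 -0.066  0.238] [ -6.844  32.59   95.967  -7.816 109.278  -7.256] [-0.85  -0.027 -0.526]
```

View pics/tilt.png

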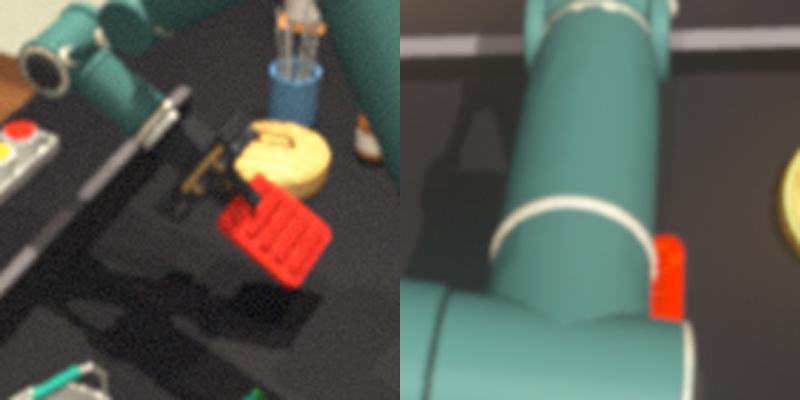

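The trivet is held with its ribs up, tilted down towards the robot (left view, (275,230)), and the wrist is clear of the upstand. I'll lower it.

move_arm:
  commands:
    - {"x": 0, "y": 17, "z": 10.5, "rx": 0, "ry": 0, "rz": 0, "grip": 5}
    - {"x": 0, "y": 21, "z": 13, "rx": 0, "ry": 0, "rz": 0, "grip": 5}
    - {"x": 0, "y": 17, "z": 10.5, "rx": 0, "ry": 0, "rz": 0, "grip": 5}
    - {"x": 0, "y": 8.5, "z": 5.3, "rx": 0, "ry": 0, "rz": 0, "grip": 5}
    - {"x": 0, "y": 3.5, "z": 2.2, "rx": 0, "ry": 0, "rz": 0, "grip": 5}
    - {"x": 0, "y": 0, "z": 0, "rx": 0, "ry": 0, "rz": 0, "grip": 5}

```text
time: 16.5
eef_pos: [0.5692, -0.0656, 0.1608]
tcp_rot: [[-0.033, 0.529, -0.848], [0.999, 0.018, -0.028], [0.0, -0.848, -0.529]]
force: [-0.3, -0.6, -3.5]
width: 0.0196
grip_force: 30.0
```

move_arm:
  commands:
    - {"x": 0, "y": 2.5, "z": 1.6, "rx": 0, "ry": 0, "rz": 0, "grip": 5}
    - {"x": 0, "y": 1.7, "z": 1.1, "rx": 0, "ry": 0, "rz": 0, "grip": 5}
    - {"x": 0, "y": 1.7, "z": 1.1, "rx": 0, "ry": 0, "rz": 0, "grip": 5}
    - {"x": 0, "y": 0, "z": 0, "rx": 0, "ry": 0, "rz": 0, "grip": 5}

```text
time: 16.9
eef_pos: [0.5691, -0.0656, 0.1543]
tcp_rot: [[-0.033, 0.53, -0.847], [0.999, 0.017, -0.028], [-0.0, -0.848, -0.53]]
force: [-1.0, -0.3, -3.0]
width: 0.02
grip_force: 30.0
```

move_arm:
  commands:
    - {"x": 0, "y": 1.3, "z": 0.8, "rx": 0, "ry": 0, "rz": 0, "grip": 5}
    - {"x": 0, "y": 1.3, "z": 0.8, "rx": 0, "ry": 0, "rz": 0, "grip": 5}
    - {"x": 0, "y": 0, "z": 0, "rx": 0, "ry": 0, "rz": 0, "grip": 5}

```text
time: 17.2
eef_pos: [0.5697, -0.0656, 0.1523]
tcp_rot: [[-0.033, 0.53, -0.848], [0.999, 0.017, -0.028], [-0.0, -0.848, -0.53]]
force: [3.6, 0.4, 4.1]
width: 0.0198
grip_force: 30.2
```

move_arm:
  commands:
    - {"x": 0, "y": 0, "z": 0, "rx": 0, "ry": 0, "rz": 0, "grip": 24}
    - {"x": 0, "y": 0, "z": 0, "rx": 0, "ry": 0, "rz": 0, "grip": 28}
    - {"x": 0, "y": 0, "z": 0, "rx": 0, "ry": 0, "rz": 0, "grip": 32}
    - {"x": 0, "y": 0, "z": 0, "rx": 0, "ry": 0, "rz": 0, "grip": 36}
    - {"x": 0, "y": 0, "z": 0, "rx": 0, "ry": 0, "rz": 0, "grip": 40}
    - {"x": 0, "y": 0, "z": 0, "rx": 0, "ry": 0, "rz": 0, "grip": 44}
    - {"x": 0, "y": 0, "z": 0, "rx": 0, "ry": 0, "rz": 0, "grip": 48}
    - {"x": 0, "y": 0, "z": 0, "rx": 0, "ry": 0, "rz": 0, "grip": 52}

```text
time: 18.0
eef_pos: [0.5689, -0.0656, 0.1509]
tcp_rot: [[-0.033, 0.529, -0.848], [0.999, 0.018, -0.028], [0.0, -0.848, -0.529]]
force: [0.1, 0.4, -1.4]
width: 0.0514
grip_force: 0.6
```

```bash
cat >> h.py <<'E'
def tri2(name=None):
    """plane/points of the red trivet near the let-down place, from the side camera"""
    s=manip.grab_frame("side"); P=cloud(s); h=cv2.cvtColor(s["image"],cv2.COLOR_RGB2HSV)
    m=((h[...,0]<10)|(h[...,0]>170))&(h[...,1]>110)&(h[...,2]>60)&(abs(P[...,0]-.42)<.14)&(abs(P[...,1]+.065)<.12)&(P[...,2]>.0)
    q=P[m]
    for i in range(7):
        b=(q[:,0]>.34+.025*i)&(q[:,0]<.365+.025*i)
        if b.sum()>4: print(b.sum(), np.round(np.percentile(q[b],[50],axis=0)[0],4))
    print(np.percentile(q,[1,99],axis=0).round(3))
    if name:
        c=px(s,[.45,-.06,.08]); cv2.imwrite("pics/"+name,cv2.resize(s["image"][c[1]-50:c[1]+50,c[0]-60:c[0]+60,::-1],(480,400),interpolation=cv2.INTER_CUBIC))
    return q
E
python3 -c "
from h import *
tri2(); o=manip.get_obs(); print(o['width'],o['force'],o['eef_pos'])"
```

```text
172 [ 0.3504 -0.0694  0.0183]
175 [ 0.3749 -0.0684  0.0293]
180 [ 0.4006 -0.0673  0.0413]
177 [ 0.424  -0.0603  0.052 ]
118 [ 0.4508 -0.052   0.0613]
9 [ 0.4719 -0.0607  0.057 ]
8 [ 0.5002 -0.1566  0.0027]
[[ 0.335 -0.174  0.001]
 [ 0.475 -0.004  0.105]]
0.051825871403849096 [-1.28621638 -0.45180403 -1.45822373] [ 0.5689463  -0.0655953   0.15098028]
```

move_arm:
  commands:
    - {"x": 0, "y": 0, "z": 0, "rx": 0, "ry": 0, "rz": 0, "grip": 56}
    - {"x": 0, "y": 0, "z": 0, "rx": 0, "ry": 0, "rz": 0, "grip": 60}
    - {"x": 0, "y": 0, "z": 0, "rx": 0, "ry": 0, "rz": 0, "grip": 65}
    - {"x": 0, "y": 0, "z": 0, "rx": 0, "ry": 0, "rz": 0, "grip": 70}
    - {"x": 0, "y": 0, "z": 0, "rx": 0, "ry": 0, "rz": 0, "grip": 75}
    - {"x": 0, "y": 0, "z": 0, "rx": 0, "ry": 0, "rz": 0, "grip": 80}
    - {"x": 0, "y": 0, "z": 0, "rx": 0, "ry": 0, "rz": 0, "grip": 84}
    - {"x": 0, "y": 0, "z": 0, "rx": 0, "ry": 0, "rz": 0, "grip": 88}
    - {"x": 0, "y": 0, "z": 0, "rx": 0, "ry": 0, "rz": 0, "grip": 88}

```text
time: 18.95
eef_pos: [0.569, -0.0656, 0.1511]
tcp_rot: [[-0.033, 0.529, -0.848], [0.999, 0.017, -0.028], [0.0, -0.848, -0.53]]
force: [-0.8, -0.1, -2.5]
width: 0.0879
grip_force: 0.7
```

```bash
python3 -c "
from h import *
tri2('down1.png'); o=manip.get_obs(); print(o['width'],o['force'],o['eef_pos'])"
```

```text
162 [ 0.3504 -0.0664  0.0154]
162 [ 0.3753 -0.0698  0.0229]
179 [ 0.4003 -0.0636  0.0309]
173 [ 0.4248 -0.0639  0.0378]
152 [ 0.4497 -0.0642  0.0443]
45 [ 0.4692 -0.0715  0.0452]
9 [ 0.5015 -0.1399  0.0017]
[[ 0.336 -0.179  0.001]
 [ 0.485 -0.004  0.116]]
0.0878443216318507 [-0.50486554  0.07849846 -1.90999458] [ 0.56908343 -0.06563073  0.15112476]
```

View pics/down1.png

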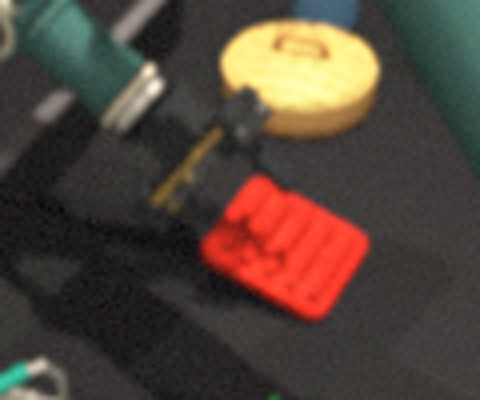

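```bash
python3 - <<'E'
from h import *
plan([.523,-.067,.181],Rdown(1.9,30),8)
E
```

```text
[{"y": -6.2, "z": 2.9, "rx": -3.5, "grip": 88}, {"y": -6.4, "z": 2.5, "rx": -3.5, "grip": 88}, {"y": -6.5, "z": 2.1, "rx": -3.5, "grip": 88}, {"y": -6.6, "z": 1.7, "rx": -3.5, "grip": 88}, {"y": -6.7, "z": 1.3, "rx": -3.5, "grip": 88}, {"y": -6.8, "z": 0.9, "rx": -3.5, "grip": 88}, {"y": -6.8, "z": 0.5, "rx": -3.5, "grip": 88}, {"y": -6.9, "z": 0.1, "rx": -3.5, "grip": 88}]
```

move_arm:
  commands:
    - {"x": 0, "y": -6.2, "z": 3, "rx": -3.5, "ry": 0, "rz": 0, "grip": 88}
    - {"x": 0, "y": -6.4, "z": 2.5, "rx": -3.5, "ry": 0, "rz": 0, "grip": 88}
    - {"x": 0, "y": -6.5, "z": 2, "rx": -3.5, "ry": 0, "rz": 0, "grip": 88}
    - {"x": 0, "y": -6.6, "z": 1.7, "rx": -3.5, "ry": 0, "rz": 0, "grip": 88}
    - {"x": 0, "y": -6.7, "z": 1.3, "rx": -3.5, "ry": 0, "rz": 0, "grip": 88}
    - {"x": 0, "y": -6.8, "z": 0.9, "rx": -3.5, "ry": 0, "rz": 0, "grip": 88}
    - {"x": 0, "y": -6.8, "z": 0.5, "rx": -3.5, "ry": 0, "rz": 0, "grip": 88}
    - {"x": 0, "y": -6.9, "z": 0, "rx": -3.5, "ry": 0, "rz": 0, "grip": 88}
    - {"x": 0, "y": 0, "z": 0, "rx": 0, "ry": 0, "rz": 0, "grip": 88}

```text
time: 19.9
eef_pos: [0.5228, -0.0672, 0.1823]
tcp_rot: [[-0.033, 0.866, -0.498], [0.999, 0.028, -0.017], [-0.0, -0.498, -0.867]]
force: [-0.5, -0.6, 0.3]
width: 0.0882
grip_force: 0.0
```

```bash
python3 -c "
from h import *
tri2('down2.png'); o=manip.get_obs(); print(o['width'],o['force'],o['eef_pos'])"
```

```text
161 [ 0.3522 -0.074   0.0111]
153 [ 0.3781 -0.0653  0.0118]
164 [ 0.4034 -0.0659  0.0139]
128 [ 0.4291 -0.06    0.0121]
137 [ 0.454  -0.0662  0.0114]
75 [ 0.4743 -0.0765  0.0077]
[[ 0.337 -0.164  0.001]
 [ 0.485 -0.004  0.075]]
0.08778120758106656 [-0.78097969  1.21634054  0.76308254] [ 0.52306831 -0.06718278  0.18199364]
```

View pics/down2.png

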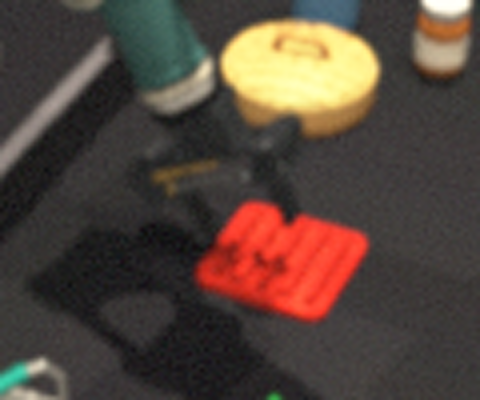

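The trivet now lies flat with its ribs up (about (290,260) in the crop) and the fingers are clear. The arm can withdraw and go to the basket.

move_arm:
  commands:
    - {"x": 0, "y": 0, "z": -15, "rx": 0, "ry": 0, "rz": 0, "grip": 88}
    - {"x": 0, "y": 0, "z": -30, "rx": 0, "ry": 0, "rz": 0, "grip": 88}
    - {"x": 0, "y": 0, "z": -45, "rx": 0, "ry": 0, "rz": 0, "grip": 88}
    - {"x": 0, "y": 0, "z": -45, "rx": -7.5, "ry": 0, "rz": 0, "grip": 88}
    - {"x": 0, "y": 0, "z": -45, "rx": -7.5, "ry": 0, "rz": 0, "grip": 88}
    - {"x": 0, "y": 0, "z": -45, "rx": -7.5, "ry": 0, "rz": 0, "grip": 88}
    - {"x": 40, "y": 0, "z": 0, "rx": -7.5, "ry": 0, "rz": 0, "grip": 88}
    - {"x": 45, "y": 0, "z": 0, "rx": 0, "ry": 0, "rz": 0, "grip": 88}
    - {"x": 45, "y": 0, "z": 0, "rx": 0, "ry": 0, "rz": 0, "grip": 88}
    - {"x": 45, "y": 0, "z": 0, "rx": 0, "ry": 0, "rz": 0, "grip": 88}

```text
time: 20.95
eef_pos: [0.6141, 0.1126, 0.3844]
tcp_rot: [[-0.032, 0.999, -0.0], [0.999, 0.032, -0.0], [-0.0, -0.0, -1.0]]
force: [-0.2, -0.5, 0.1]
width: 0.0879
grip_force: 0.0
```

```bash
cat >> h.py <<'E'
def tsq(f):
    P=cloud(f); h=cv2.cvtColor(f["image"],cv2.COLOR_RGB2HSV)
    m=((h[...,0]<10)|(h[...,0]>170))&(h[...,1]>110)&(h[...,2]>60)&(abs(P[...,0]-.42)<.14)&(abs(P[...,1]+.065)<.14)&(P[...,2]>.004)
    q=P[m]; return cv2.minAreaRect((q[:,:2]*1000).astype(np.float32)),q[:,2].mean(),len(q),np.percentile(q[:,2],[5,50,95])
def sleeve(f,x0=.49,y0=.34,zl=.1,zh=.17,w=.11):
    Q=cloud(f); h=cv2.cvtColor(f["image"],cv2.COLOR_RGB2HSV)
    mm=(h[...,0]>80)&(h[...,0]<100)&(h[...,1]>120)&(Q[...,2]>zl)&(Q[...,2]<zh)&(abs(Q[...,0]-x0)<w)&(abs(Q[...,1]-y0)<w)
    q=Q[mm]
    if len(q)<8: return len(q)
    c=q[:,:2].mean(0); d=np.linalg.svd(q[:,:2]-c)[2][0]; e=(q[:,:2]-c)@d
    return len(q),c+d*(np.percentile(e,2)+np.percentile(e,98))/2,np.degrees(np.arctan2(d[1],d[0])),e.min(),e.max(),np.percentile(q[:,2],[50,95])
E
python3 - <<'E'
from h import *
np.set_printoptions(precision=4,suppress=True)
t=manip.grab_frame("top"); s=manip.grab_frame("side")
print(tsq(t),tsq(s)); print(sleeve(t),sleeve(s))
R=manip.get_obs(); print(R["eef_pos"],R["q"])
plan([.4904,.342,.40],Rdown(-18),6)
E
```

```text
(((412.11920166015625, -75.15065002441406), (149.87701416015625, 145.8789825439453), 5.561191558837891), np.float64(0.012987993844214734), 1716, array([0.0061, 0.0117, 0.0224])) (((412.02618408203125, -80.67166900634766), (148.9019012451172, 163.71649169921875), 2.4981496334075928), np.float64(0.013197109750472585), 748, array([0.0052, 0.0122, 0.0229]))
(57, array([0.4919, 0.3419]), np.float64(70.79853642833243), np.float64(-0.034802970865586494), np.float64(0.028243116431966243), array([0.1386, 0.1412])) (55, array([0.4895, 0.3421]), np.float64(71.85287899145524), np.float64(-0.02993983158021353), np.float64(0.03384446649495471), array([0.1372, 0.1417]))
[0.6139 0.116  0.384 ] [ 8.3793 10.5131 99.6996  0.1285 69.8098  6.1443]
[{"x": 38.4, "y": -19.1, "z": -2.6, "rz": 3.4, "grip": 88}, {"x": 37.2, "y": -21.3, "z": -2.6, "rz": 3.4, "grip": 88}, {"x": 35.9, "y": -23.5, "z": -2.6, "rz": 3.4, "grip": 88}, {"x": 34.5, "y": -25.6, "z": -2.6, "rz": 3.4, "grip": 88}, {"x": 32.9, "y": -27.5, "z": -2.6, "rz": 3.4, "grip": 88}, {"x": 31.3, "y": -29.4, "z": -2.7, "rz": 3.4, "grip": 88}]
```

move_arm:
  commands:
    - {"x": 38.5, "y": -19, "z": -2.5, "rx": 0, "ry": 0, "rz": 3.5, "grip": 88}
    - {"x": 37, "y": -21.5, "z": -2.5, "rx": 0, "ry": 0, "rz": 3.5, "grip": 88}
    - {"x": 36, "y": -23.5, "z": -2.5, "rx": 0, "ry": 0, "rz": 3.5, "grip": 88}
    - {"x": 34.5, "y": -25.5, "z": -2.5, "rx": 0, "ry": 0, "rz": 3.5, "grip": 88}
    - {"x": 33, "y": -27.5, "z": -2.5, "rx": 0, "ry": 0, "rz": 3.5, "grip": 88}
    - {"x": 31, "y": -29.5, "z": -2.5, "rx": 0, "ry": 0, "rz": 3.2, "grip": 88}
    - {"x": 0, "y": 0, "z": 0, "rx": 0, "ry": 0, "rz": 0, "grip": 88}

```text
time: 21.75
eef_pos: [0.4913, 0.3418, 0.3992]
tcp_rot: [[0.319, 0.948, -0.001], [0.948, -0.319, 0.001], [0.001, -0.001, -1.0]]
force: [0.3, -0.5, 0.1]
width: 0.088
grip_force: 0.0
```

```bash
python3 - <<'E'
from h import *
np.set_printoptions(precision=4,suppress=True)
o=manip.get_obs(); print(o["eef_pos"],o["q"])
plan([.4907,.342,.279],Rdown(-18.7),5)
t=manip.grab_frame("top"); P=cloud(t); h=cv2.cvtColor(t["image"],cv2.COLOR_RGB2HSV)
m=((h[...,0]<10)|(h[...,0]>170))&(h[...,1]>110)&(h[...,2]>60)&(abs(P[...,0]-.42)<.14)&(abs(P[...,1]+.065)<.14)
m=cv2.morphologyEx(m.astype(np.uint8),cv2.MORPH_OPEN,np.ones((3,3)))
m=cv2.morphologyEx(m,cv2.MORPH_CLOSE,np.ones((7,7)))
n,l,st,c=cv2.connectedComponentsWithStats(m); i=1+np.argmax(st[1:,4])
ct=cv2.findContours((l==i).astype(np.uint8),0,2)[0][0].reshape(-1,2).astype(float)
# back-project outline on z=0.008
ray=np.c_[(ct[:,0]-t["cx"])/t["fx"],(ct[:,1]-t["cy"])/t["fy"],np.ones(len(ct))]@t["R"]; C=-t["R"].T@t["t"]
w=C+ray*((.008-C[2])/ray[:,2])[:,None]
print(cv2.minAreaRect((w[:,:2]*1000).astype(np.float32)), np.cov(w[:,:2].T)*0+0, (w.min(0)+w.max(0))/2)
b=P[(l==i)]; print(b.mean(0), np.percentile(b[:,2],[5,50,95]))
E
```

```text
[0.4913 0.3418 0.3992] [ 32.4112   7.1056 101.9771   0.094   70.9125  50.9655]
[{"y": -0.1, "z": 24.0, "grip": 88}, {"y": -0.1, "z": 24.0, "grip": 88}, {"y": -0.1, "z": 24.0, "grip": 88}, {"y": -0.1, "z": 24.0, "grip": 88}, {"y": -0.1, "z": 24.0, "grip": 88}]
((411.0115051269531, -77.46446990966797), (154.5290985107422, 153.36029052734375), 0.5681042671203613) [[0. 0.]
 [0. 0.]] [ 0.411  -0.0774  0.008 ]
[nan nan nan] [nan nan nan]
```

move_arm:
  commands:
    - {"x": 0, "y": 0, "z": 30, "rx": 0, "ry": 0, "rz": 0, "grip": 60}
    - {"x": 0, "y": 0, "z": 35, "rx": 0, "ry": 0, "rz": 0, "grip": 60}
    - {"x": 0, "y": 0, "z": 35, "rx": 0, "ry": 0, "rz": 0, "grip": 60}
    - {"x": 0, "y": 0, "z": 21, "rx": 0, "ry": 0, "rz": 0, "grip": 40}
    - {"x": 0, "y": 0, "z": 0, "rx": 0, "ry": 0, "rz": 0, "grip": 2}
    - {"x": 0, "y": 0, "z": 0, "rx": 0, "ry": 0, "rz": 0, "grip": 2}
    - {"x": 0, "y": 0, "z": 0, "rx": 0, "ry": 0, "rz": 0, "grip": 2}
    - {"x": 0, "y": 0, "z": 0, "rx": 0, "ry": 0, "rz": 0, "grip": 2}
    - {"x": 0, "y": 0, "z": 0, "rx": 0, "ry": 0, "rz": 0, "grip": 2}
    - {"x": 0, "y": 0, "z": 0, "rx": 0, "ry": 0, "rz": 0, "grip": 2}

```text
time: 22.8
eef_pos: [0.4929, 0.3385, 0.2783]
tcp_rot: [[0.322, 0.947, 0.001], [0.947, -0.322, 0.001], [0.001, 0.0, -1.0]]
force: [-2.2, 1.3, 3.8]
width: 0.0139
grip_force: 29.3
```

```bash
python3 - <<'E'
from h import *
np.set_printoptions(precision=4,suppress=True)
for n in ("top","side"):
    t=manip.grab_frame(n); P=cloud(t); h=cv2.cvtColor(t["image"],cv2.COLOR_RGB2HSV)
    red=((h[...,0]<10)|(h[...,0]>170))&(h[...,1]>110)&(h[...,2]>60)&(abs(P[...,0]-.42)<.14)&(abs(P[...,1]+.065)<.14)
    for lo in (.006,.015):
        q=P[red&(P[...,2]>lo)&(P[...,2]<.03)]; a=np.percentile(q,[1.5,98.5],axis=0); print(n,lo,len(q),a.mean(0)[:2],(a[1]-a[0])[:2],q.mean(0))
    for d in manip.find_in(t,"trivet")[:2]: print(d["point"],d["score"])
E
```

```text
top 0.006 1610 [ 0.4099 -0.0748] [0.1346 0.1345] [ 0.4085 -0.0748  0.0133]
top 0.015 535 [ 0.4092 -0.0754] [0.1138 0.11  ] [ 0.4083 -0.075   0.0196]
[0.4056, -0.0735, 0.0103] 0.89
side 0.006 686 [ 0.4074 -0.0748] [0.1378 0.141 ] [ 0.405  -0.0685  0.0138]
side 0.015 270 [ 0.4075 -0.0705] [0.1157 0.1256] [ 0.4071 -0.0716  0.0195]
[0.5386, -0.4873, 0.0574] 0.7
[0.4061, -0.0623, 0.0036] 0.67
```

move_arm:
  commands:
    - {"x": 0, "y": 0, "z": -5, "rx": 0, "ry": 0, "rz": 0, "grip": 2}
    - {"x": 0, "y": 0, "z": -10, "rx": 0, "ry": 0, "rz": 0, "grip": 2}
    - {"x": 0, "y": 0, "z": -25, "rx": 0, "ry": 0, "rz": 0, "grip": 2}
    - {"x": 0, "y": 0, "z": -30, "rx": 0, "ry": 0, "rz": 0, "grip": 2}
    - {"x": 0, "y": 0, "z": 0, "rx": 0, "ry": 0, "rz": 0, "grip": 2}

```text
time: 23.5
eef_pos: [0.4944, 0.3389, 0.3519]
tcp_rot: [[0.322, 0.947, 0.008], [0.947, -0.322, 0.004], [0.007, 0.006, -1.0]]
force: [1.6, 1.1, -2.1]
width: 0.0139
grip_force: 29.9
```

```bash
python3 - <<'E'
from h import *
np.set_printoptions(precision=4,suppress=True)
s=manip.grab_frame("side"); o=manip.get_obs(); print(o["eef_pos"],o["width"],o["grip_force"],o["force"])
for d in manip.find_in(s,"basket")[:3]: print(d["point"],d["score"],px(s,d["point"]))
print(sleeve(s,zl=.15,zh=.25))
P=cloud(s); h=cv2.cvtColor(s["image"],cv2.COLOR_RGB2HSV)
m=(abs(P[...,0]-.49)<.1)&(abs(P[...,1]-.34)<.1)&(h[...,1]<60)&(h[...,2]>120)
q=P[m]; print(len(q),np.percentile(q,[1,50,99],axis=0))
plan([.408,-.074,.38],Rdown(-8.7),10)
E
```

```text
[0.4938 0.3386 0.3494] 0.014195476306278494 29.878629413433373 [ 0.6381  1.5568 -4.2268]
[0.272, 0.2734, 0.0339] 0.75 (278, 277)
[0.4971, 0.3397, 0.1049] 0.66 (212, 252)
(28, array([0.4996, 0.3592]), np.float64(108.30024647746185), np.float64(-0.01949081954878622), np.float64(0.02590368275573602), array([0.2116, 0.2166]))
1477 [[0.4163 0.2427 0.0729]
 [0.4892 0.3382 0.1287]
 [0.562  0.4166 0.5826]]
[{"x": -41.7, "y": 5.2, "z": -3.3, "rz": -1.0, "grip": 88}, {"x": -41.8, "y": 4.5, "z": -3.3, "rz": -1.0, "grip": 88}, {"x": -41.9, "y": 3.8, "z": -3.3, "rz": -1.0, "grip": 88}, {"x": -42.0, "y": 3.0, "z": -3.3, "rz": -1.0, "grip": 88}, {"x": -42.0, "y": 2.3, "z": -3.3, "rz": -1.0, "grip": 88}, {"x": -42.1, "y": 1.5, "z": -3.3, "rz": -1.0, "grip": 88}, {"x": -42.1, "y": 0.8, "z": -3.3, "rz": -1.0, "grip": 88}, {"x": -42.1, "y": 0.1, "z": -3.3, "rz": -1.0, "grip": 88}, {"x": -42.1, "y": -0.7, "z": -3.3, "rz": -1.0, "grip": 88}, {"x": -42.1, "y": -1.4, "z": -3.3, "rz": -1.0, "grip": 88}]
```

move_arm:
  commands:
    - {"x": -20, "y": 2.5, "z": -5, "rx": 0, "ry": 0, "rz": -1, "grip": 2}
    - {"x": -42, "y": 5, "z": -5, "rx": 0, "ry": 0, "rz": -1, "grip": 2}
    - {"x": -42, "y": 4.5, "z": -5, "rx": 0, "ry": 0, "rz": -1, "grip": 2}
    - {"x": -42, "y": 4, "z": -5, "rx": 0, "ry": 0, "rz": -1, "grip": 2}
    - {"x": -42, "y": 3, "z": -5, "rx": 0, "ry": 0, "rz": -1, "grip": 2}
    - {"x": -42, "y": 2, "z": -5, "rx": 0, "ry": 0, "rz": -1, "grip": 2}
    - {"x": -42, "y": 1, "z": 0, "rx": 0, "ry": 0, "rz": -1, "grip": 2}
    - {"x": -42, "y": 0.5, "z": 0, "rx": 0, "ry": 0, "rz": -1, "grip": 2}
    - {"x": -42, "y": -0.5, "z": 0, "rx": 0, "ry": 0, "rz": -1, "grip": 2}
    - {"x": -42, "y": -1, "z": 0, "rx": 0, "ry": 0, "rz": -1, "grip": 2}

```text
time: 24.6
eef_pos: [0.4148, -0.0549, 0.3747]
tcp_rot: [[0.152, 0.988, -0.003], [0.988, -0.152, 0.0], [-0.0, -0.003, -1.0]]
force: [0.9, -0.6, -2.9]
width: 0.0142
grip_force: 29.9
```

move_arm:
  commands:
    - {"x": -15, "y": 0, "z": 0, "rx": 0, "ry": 0, "rz": 0, "grip": 2}
    - {"x": -5, "y": 0, "z": 0, "rx": 0, "ry": 0, "rz": 0, "grip": 2}
    - {"x": 0, "y": 0, "z": 0, "rx": 0, "ry": 0, "rz": 0, "grip": 2}
    - {"x": 0, "y": 0, "z": 0, "rx": 0, "ry": 0, "rz": 0, "grip": 2}

```text
time: 25.0
eef_pos: [0.4132, -0.0726, 0.3761]
tcp_rot: [[0.153, 0.988, -0.001], [0.988, -0.153, 0.001], [0.001, -0.002, -1.0]]
force: [0.5, 1.0, -2.2]
width: 0.0142
grip_force: 29.9
```

```bash
cat > look.py <<'E'
from h import *
np.set_printoptions(precision=4,suppress=True)
o=manip.get_obs(); print(o["eef_pos"],o["width"],o["force"],o["tcp_rot"][:,2])
s=manip.grab_frame("side"); t=manip.grab_frame("top")
for f in (s,t):
    for d in manip.find_in(f,"basket")[:3]: print("basket",np.round(d["point"],4),d["score"])
    P=cloud(f); h=cv2.cvtColor(f["image"],cv2.COLOR_RGB2HSV)
    n=(abs(P[...,0]-.41)<.11)&(abs(P[...,1]+.074)<.11)
    m=n&(h[...,1]<70)&(h[...,2]>90)&(P[...,2]<.24)&(P[...,2]>.03)
    q=P[m]; print(len(q),np.percentile(q,[1,50,99],axis=0))
    for lo in (.006,):
        red=n&((h[...,0]<10)|(h[...,0]>170))&(h[...,1]>110)&(h[...,2]>60)&(P[...,2]>lo)&(P[...,2]<.03)
        r=P[red]; print("red",len(r),np.percentile(r,[1.5,98.5],axis=0) if len(r) else 0)
    print(sleeve(f,.41,-.074,.12,.3))
E
python3 look.py
```

```text
[ 0.4132 -0.0726  0.3761] 0.014219352367437326 [ 0.5344  0.9816 -2.1626] [-0.0015  0.001  -1.    ]
basket [0.2726 0.2734 0.036 ] 0.71
basket [ 0.4137 -0.084   0.1372] 0.6
850 [[ 0.3424 -0.141   0.098 ]
 [ 0.4153 -0.0957  0.1402]
 [ 0.4795  0.0088  0.2307]]
red 633 [[ 0.3392 -0.1441  0.0063]
 [ 0.4755 -0.0054  0.0248]]
(12, array([ 0.4152, -0.06  ]), np.float64(99.44521193562724), np.float64(-0.017143891288277032), np.float64(0.021580405158197917), array([0.2356, 0.2387]))
basket [0.2684 0.2932 0.0204] 0.92
basket [ 0.3896 -0.0818  0.12  ] 0.64
402 [[ 0.3594 -0.1426  0.0983]
 [ 0.3895 -0.0815  0.1166]
 [ 0.463   0.0083  0.2346]]
red 96 [[ 0.3396 -0.1443  0.0065]
 [ 0.3772 -0.0178  0.023 ]]
0
```

```bash
cat > rim.py <<'E'
from h import *
import sys
from scipy.optimize import least_squares
zr=float(sys.argv[1]); np.set_printoptions(precision=4,suppress=True)
S=[]
for n in ("side","top"):
    f=manip.grab_frame(n); P=cloud(f); h=cv2.cvtColor(f["image"],cv2.COLOR_RGB2HSV)
    m=(abs(P[...,0]-.41)<.1)&(abs(P[...,1]+.07)<.1)&(h[...,1]<70)&(h[...,2]>80)&(abs(P[...,2]-zr)<.012)
    q=P[m]; r=np.hypot(q[:,0]-.412,q[:,1]+.072); q=q[(r>.058)&(r<.08)]
    for i in range(2):
        k=least_squares(lambda a:np.hypot(q[:,0]-a[0],q[:,1]-a[1])-.070,[.412,-.072],loss="soft_l1",f_scale=.003).x
    print(n,len(q),k,np.percentile(q,[2,98],axis=0).round(3).tolist())
E
python3 rim.py .160
```

```text
side 260 [ 0.4113 -0.0674] [[0.342, -0.14, 0.148], [0.48, 0.006, 0.168]]
top 82 [ 0.414  -0.0679] [[0.358, -0.143, 0.149], [0.475, 0.006, 0.17]]
```

move_arm:
  commands:
    - {"x": -7.5, "y": -3.5, "z": 0, "rx": 0, "ry": 0, "rz": 0, "grip": 2}
    - {"x": 0, "y": 0, "z": 25, "rx": 0, "ry": 0, "rz": 0, "grip": 2}
    - {"x": 0, "y": 0, "z": 25, "rx": 0, "ry": 0, "rz": 0, "grip": 2}
    - {"x": 0, "y": 0, "z": 15, "rx": 0, "ry": 0, "rz": 0, "grip": 2}
    - {"x": 0, "y": 0, "z": 5, "rx": 0, "ry": 0, "rz": 0, "grip": 2}
    - {"x": 0, "y": 0, "z": 0, "rx": 0, "ry": 0, "rz": 0, "grip": 2}

```text
time: 25.9
eef_pos: [0.4083, -0.0803, 0.3064]
tcp_rot: [[0.153, 0.988, -0.002], [0.988, -0.153, 0.0], [0.0, -0.002, -1.0]]
force: [0.0, 0.4, -3.3]
width: 0.0139
grip_force: 29.9
```

```bash
python3 rim.py .092; python3 look.py
```

```text
side 235 [ 0.4057 -0.0754] [[0.335, -0.148, 0.08], [0.475, -0.0, 0.1]]
top 68 [ 0.4099 -0.0761] [[0.352, -0.148, 0.081], [0.434, -0.001, 0.101]]
[ 0.4091 -0.0804  0.3079] 0.013946792933557595 [ 0.0874  0.0292 -4.1967] [ 0.0014 -0.0004 -1.    ]
basket [0.2729 0.2756 0.0342] 0.77
basket [ 0.4082 -0.0907  0.068 ] 0.73
853 [[ 0.3379 -0.1495  0.0313]
 [ 0.4103 -0.0981  0.0712]
 [ 0.4774  0.0002  0.2188]]
red 330 [[ 0.3374 -0.1388  0.0064]
 [ 0.4757 -0.0022  0.0235]]
(20, array([ 0.4118, -0.0639]), np.float64(95.37543508874066), np.float64(-0.015204969657065932), np.float64(0.019239686642932304), array([0.1695, 0.1728]))
basket [0.2733 0.2888 0.0193] 0.9
basket [ 0.3825 -0.08    0.0547] 0.6
372 [[ 0.3521 -0.1509  0.0308]
 [ 0.3808 -0.0826  0.0615]
 [ 0.4427 -0.0006  0.2306]]
red 77 [[ 0.3399 -0.1442  0.0061]
 [ 0.4767 -0.0038  0.0229]]
0
```

move_arm:
  commands:
    - {"x": 1, "y": 0, "z": 3, "rx": 0, "ry": 0, "rz": 0, "grip": 2}
    - {"x": 0, "y": 0, "z": 2, "rx": 0, "ry": 0, "rz": 0, "grip": 2}
    - {"x": 0, "y": 0, "z": 2, "rx": 0, "ry": 0, "rz": 0, "grip": 2}
    - {"x": 0, "y": 0, "z": 1, "rx": 0, "ry": 0, "rz": 0, "grip": 2}
    - {"x": 0, "y": 0, "z": 0, "rx": 0, "ry": 0, "rz": 0, "grip": 2}

```text
time: 26.7
eef_pos: [0.4087, -0.0792, 0.2987]
tcp_rot: [[0.153, 0.988, -0.001], [0.988, -0.153, 0.0], [0.0, -0.001, -1.0]]
force: [-0.2, -0.2, -3.6]
width: 0.0145
grip_force: 29.9
```

move_arm:
  commands:
    - {"x": 0, "y": 0, "z": 1, "rx": 0, "ry": 0, "rz": 0, "grip": 2}
    - {"x": 0, "y": 0, "z": 0.5, "rx": 0, "ry": 0, "rz": 0, "grip": 2}
    - {"x": 0, "y": 0, "z": 0, "rx": 0, "ry": 0, "rz": 0, "grip": 2}

```text
time: 27.0
eef_pos: [0.4091, -0.0793, 0.2985]
tcp_rot: [[0.153, 0.988, 0.0], [0.988, -0.153, -0.0], [-0.0, 0.0, -1.0]]
force: [-3.0, -0.3, 4.2]
width: 0.0143
grip_force: 29.2
```

move_arm:
  commands:
    - {"x": 0, "y": 0, "z": 0, "rx": 0, "ry": 0, "rz": 0, "grip": 18}
    - {"x": 0, "y": 0, "z": 0, "rx": 0, "ry": 0, "rz": 0, "grip": 26}
    - {"x": 0, "y": 0, "z": 0, "rx": 0, "ry": 0, "rz": 0, "grip": 40}
    - {"x": 0, "y": 0, "z": 0, "rx": 0, "ry": 0, "rz": 0, "grip": 50}
    - {"x": 0, "y": 0, "z": 0, "rx": 0, "ry": 0, "rz": 0, "grip": 50}
    - {"x": 0, "y": 0, "z": -10, "rx": 0, "ry": 0, "rz": 0, "grip": 50}
    - {"x": 0, "y": 0, "z": -25, "rx": 0, "ry": 0, "rz": 0, "grip": 50}
    - {"x": 0, "y": 0, "z": -40, "rx": 0, "ry": 0, "rz": 0, "grip": 50}
    - {"x": 0, "y": 0, "z": -40, "rx": 0, "ry": 0, "rz": 0, "grip": 50}

```text
time: 27.9
eef_pos: [0.4084, -0.0791, 0.4139]
tcp_rot: [[0.153, 0.988, -0.001], [0.988, -0.153, 0.0], [0.0, -0.001, -1.0]]
force: [0.1, -0.2, -0.3]
width: 0.0501
grip_force: 0.0
```

move_arm:
  commands:
    - {"x": 30, "y": 0, "z": 0, "rx": 0, "ry": 0, "rz": 0, "grip": 50}
    - {"x": 45, "y": 0, "z": 0, "rx": 0, "ry": 0, "rz": 0, "grip": 50}
    - {"x": 45, "y": 0, "z": 0, "rx": 0, "ry": 0, "rz": 0, "grip": 50}
    - {"x": 45, "y": 0, "z": 0, "rx": 0, "ry": 0, "rz": 0, "grip": 50}
    - {"x": 20, "y": 0, "z": 0, "rx": 0, "ry": 0, "rz": 0, "grip": 50}
    - {"x": 0, "y": 0, "z": 0, "rx": 0, "ry": 0, "rz": 0, "grip": 50}

```text
time: 28.5
eef_pos: [0.4373, 0.1058, 0.4133]
tcp_rot: [[0.149, 0.989, 0.001], [0.989, -0.149, 0.001], [0.001, 0.001, -1.0]]
force: [-0.6, -0.3, -0.3]
width: 0.0501
grip_force: 0.0
```

```bash
python3 rim.py .086; python3 look.py
```

```text
side 202 [ 0.4058 -0.0743] [[0.337, -0.147, 0.075], [0.475, 0.002, 0.09]]
top 227 [ 0.4067 -0.0749] [[0.337, -0.146, 0.074], [0.478, -0.004, 0.09]]
[0.4371 0.1037 0.4129] 0.04985460375764988 [0.2467 0.0121 0.434 ] [ 0.0002 -0.0006 -1.    ]
basket [ 0.4076 -0.0927  0.0618] 0.77
basket [0.2751 0.2721 0.0354] 0.58
718 [[ 0.3362 -0.1498  0.0308]
 [ 0.4071 -0.092   0.0662]
 [ 0.4754  0.0013  0.1519]]
red 276 [[ 0.3375 -0.1335  0.0062]
 [ 0.4753 -0.0009  0.0258]]
(33, array([ 0.4042, -0.0755]), np.float64(80.31275739189148), np.float64(-0.02961977270695633), np.float64(0.0303774379362755), array([0.1572, 0.1612]))
basket [ 0.4083 -0.0762  0.0373] 0.58
basket [0.2694 0.3058 0.0232] 0.58
829 [[ 0.3383 -0.1485  0.0309]
 [ 0.4149 -0.0835  0.0668]
 [ 0.4757 -0.0007  0.1582]]
red 147 [[ 0.3397 -0.144   0.0064]
 [ 0.4773 -0.0038  0.0194]]
(52, array([ 0.4074, -0.0749]), np.float64(81.84014274180431), np.float64(-0.032478262961645285), np.float64(0.030763738087387547), array([0.1597, 0.1631]))
```

Basket centre is (0.406, −0.075) and trivet centre is (0.408, −0.074). The sleeve sits at a height of 0.16 m, so the basket is standing upright, and the arm is clear. Handing in.

```bash
python3 -c "
from station import manip
print(manip.sign_off())"
```

```text
the job is handed in; nothing more can be done
None
```

The trivet now lies flat on the ledge with its red ribs up, the steel basket stands upright within about 2 mm of its middle, and the job was handed in at about 29 s with the arm clear and nothing else handled; the verdict was not shown.

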